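# Wash magnetic beads: half-turn the tube carrier at the slanted magnet stand

### The arm

A 6-joint arm with a two-finger parallel gripper is mounted at the origin on a cart in front of the work surface, level with it; the furniture and walls round the work are solid. World frame = base frame: x ahead of the robot, y to its left, z up, the work surface at z = 0. Lengths are in m, angles in degrees, forces in N, time in s.
With the tool pointing down it reaches from about 0.4 to 0.825 m from the base axis. Payload 7 kg.
Tool frame: the origin (TCP) lies on the centre line of the jaws, within the pads' length; the fingertips stand 22 mm ahead of it and the grasp point (between the pads) lies 3 mm ahead of it (ctrl.finger_overhang is the distance from the TCP to the fingertips, in m); z points along the fingers, y is the line along which they close (so a half turn about z gives the same grasp; the last joint's range is limited). The gripper opens to 88 mm and grips with 3 to 60 N. Pads are 19 mm wide; open, the fingers measure 130 mm over their backs; the gripper's body (78 mm by 193 mm) begins 47 mm behind the grasp point.
Start: joints at [86.064, 20.546, 0.682, 0, -70.136, -16.507], TCP at [0.236, 0.632, 0.249] pointing down, gripper open.
Joint ranges: [-176.03, 176.03], [-82.01, 121.73], [-58.28, 71.71], [-173.87, 95.51], [-174.79, -0.11], [-173.66, 173.66]. Speed limits (degrees/s): [136.94, 136.94, 172.46, 180, 180, 180].

### API

Orientations are given as [roll, pitch, yaw] about the fixed x, y, z axes, in that order (R = Rz(yaw) Ry(pitch) Rx(roll)).
In Python, from plant import ctrl gives the robot as it stands. The module is installed in compiled form; this text tells all that it offers.
- The arm moves only by the shell command python3 -m creep 'ROWS'. ROWS is JSON, a list of rows, each an object with "grip": the closure, from 0 (fully open) to 1 (shut); "delta_pos": the shift along the tool's x, y, z scaled (see below), a list of three; "rotation": the turn, a rotation vector about the tool's x, y, z scaled (see below), a list of three. A call has 1 to 5 rows; each row is the pose to reach, as a shift and turn from the pose commanded when the call began, along the tool's axes at that moment; what a row does not reach only later rows make up. The controller multiplies each number of a shift by 10 cm and each number of a turn by pi/2 rad. A row lasts 1/10 s, in which the tool goes at most 50 mm and 8.59 degrees, less where a joint would pass 70% of its speed; a pose out of reach is approached as far as the arm can. A call with a number of a shift or a turn outside -1 to 1 is refused whole. A call with a gripper value outside its range is refused whole. The fingers move at their own pace and stop on an object; the grip force is fixed at half the most. Time passes only in rows, so rows that repeat a pose let the fingers close. It gives the time, the measured TCP pose, the force, the opening and the grip force at its end, in the units of the state.
- ctrl.get_obs(): the state, without advancing time (a new reading comes with each control period).
- ctrl.snapshot(name): name is "side" or "top"; returns a dict with "color" (400x640x3 uint8, red, green, blue), "intrinsics" (3x3 intrinsics, pixels), "R" (3x3) and "t" (3): a world point X has camera coordinates R X + t. Camera axes: x right, y down, z forward; pixel columns grow to the right and rows downward; lengths in m; the calibration is good to about 2 mm. A picture is of the moment at which its call begins. There is no depth.
- ctrl.close_job(): hands the job in; it is judged then, once.
The state is a dict: "clock": time; "joint_pos": joint angles; "qvel": joint speeds; "tau": joint torques, N m; "tool_pos": TCP position; "orientation": TCP orientation; "force": force on the tool from outside, world axes, zero at the start; "moment": the same for the moment, N m; "opening": finger opening in m; "gripper_force": force on a finger pad.
Only numpy, scipy, OpenCV 4.12 (cv2) and the standard library are available. Lean on these libraries where they do the work, as an engineer would, in place of code of your own. Each camera call takes 0.05 s, during which the arm holds its last target. There are 200 camera calls.

### The job

Pull the beads in the four tubes across their liquid at the magnet stand: lift the grey tube carrier out of its white bench stand, slide it fully home into the slanted bay with its closed face (the white writing panel) lying against the magnet side, and let it sit there for about two seconds. Then draw it right out of the bay, turn it half round, and slide it fully home again with the open side of the tubes against the magnet and the writing panel uppermost, and leave it there. Never let the carrier drop, and do not disturb the other things on the bench.

Things in the scene. Friction and masses are not known exactly. Their poses are not given: they have to be found in the camera images.
- tube_carrier: Grey plastic carrier, loose, 118 tall, with four capped tubes in a row under an arched handle. Origin: centre of underside; z up through the handle, x normal to its flat faces. Frame 20 thick (x), 72 wide (y), z 0 to 66 (lowest 4 drawn in to 15 x 60); caps 14 thick up to z 81. The -x face has the white writing panel; the +x face is open, tubes bare. Starts upright in the bench stand.
- panel (a point): Centre of the writing panel (white, 60 wide, 46 high, set flush in the frame) on the carrier's -x face: carrier (-10, 0, 34).
- handle (a point): Centre of the handle's crossbar, carrier (0, 0, 110): the place to grip, across x. Crossbar 12 thick (x), 72 wide (y), z 102 to 118, on two end posts 6 wide.
- bench_stand: White plastic block 60 (x) x 110 (y) x 22 high, fixed, with an upright slot 26 x 80, its floor 8 above the bench; origin: centre of its underside. The carrier starts in the slot with its axes parallel to the stand's.
- magnet_stand: Fixed stand: aluminium base plate 150 (x, -95 to +55) x 124 (y), two cheek plates, and the slanted bay (black magnet panel, grey rails); about 95 high. Origin: on the bench under the middle of the bay's end stop; z up. The bay leans over the stand's -x side by 0.60 rad (34 degrees): the carrier goes in downward and toward +x.
- magnet_bay: Slanted bay on the magnet stand. Origin: middle of its end stop, on which the carrier's underside rests, 36 above the bench. z: way out, 34 degrees from vertical; x: normal to the bay, away from the magnet (upward); y: width. Home with the writing panel on the magnet, the carrier's axes are parallel to the bay's; after the half turn z is the same, x and y reversed.
- bay_mouth (a point): Middle of the bay's mouth: bay (0, 0, 62). Clear opening 24 (x, -12 to +12) by 77 (y), 62 deep, flared lips 10 beyond it. Lower wall, at x = -12: the magnet panel with two steel bar magnets let in. Upper side: only two lips over the outer 9 of the width, the middle is open.
- buffer_bottle: Bystander: bottle with screw cap, 56 dia x 102 high, loose.
- beaker_1: Bystander: empty beaker, 64 dia x 74 high, loose.
- timer_1: Bystander: flat bench timer with three buttons, 66 x 66 x 19, loose.
- petri_a: Bystander: lower of two stacked petri dishes, each 64 dia x 15, loose.
- petri_b: Bystander: upper petri dish of the stack.
- tape_1: Bystander: roll of tape lying flat, 60 dia x 13, loose.
- marker_1: Bystander: capped marker pen lying down, 132 long x 13, loose.

How it is judged:
By the outcome, as a careful person would: the job done as asked, in the order asked, and still so for the second after the job is handed in, with the robot touching nothing.
It also fails if it takes over 58 s, if anything falls off the work surface, if the arm or the gripper's body presses on something with over 40 N, if the wrist force passes 120 N, or if a joint passes its speed limit or range.

## Working session

There is one attempt and no reset: what is moved stays moved. The work goes in short steps, Python scripts to look and compute and a shell command to move; the robot and the scene stay as the last step left them, time stands still between calls to the robot, and variables do not carry over. Pictures are saved under pics/ and viewed, at most 10 in all, crops included, and the job is handed in when it is done.

```bash
mkdir -p pics; python3 - <<'E'
from plant import ctrl
import cv2,numpy as np
o=ctrl.get_obs();print({k:np.round(v,3).tolist() for k,v in o.items()},ctrl.finger_overhang)
for n in("side","top"):
    s=ctrl.snapshot(n);cv2.imwrite(f"pics/{n}0.png",s["color"][:,:,::-1]);np.savez(f"{n}.npz",K=s["intrinsics"],R=s["R"],t=s["t"],c=s["color"])
    print(n,s["intrinsics"].round(1).tolist(),"cam",(-s["R"].T@s["t"]).round(3), s["R"].round(2).tolist())
E
```

```text
{'clock': 0.0, 'joint_pos': [86.063, 20.589, 0.634, -0.02, -70.137, -16.506], 'qvel': [-0.082, 0.01, 0.028, 0.044, 0.109, -0.001], 'tau': [0.0, -58.271, 29.305, 6.998, 0.007, -0.0], 'tool_pos': [0.236, 0.632, 0.248], 'orientation': [179.906, -0.008, -20.45], 'force': [0.531, 0.241, 0.401], 'moment': [-0.013, -0.017, -0.002], 'gripper_force': 0.0, 'opening': 0.088} 0.022
side [[510.2, 0.0, 329.1], [0.0, 510.2, 194.6], [0.0, 0.0, 1.0]] cam [ 0.085 -1.026  0.975] [[0.93, -0.37, -0.01], [-0.23, -0.57, -0.79], [0.29, 0.73, -0.61]]
top [[411.1, 0.0, 321.0], [0.0, 411.1, 204.5], [0.0, 0.0, 1.0]] cam [0.436 0.044 1.129] [[-0.02, -1.0, 0.02], [-1.0, 0.02, -0.08], [0.08, -0.02, -1.0]]
```

View pics/side0.png

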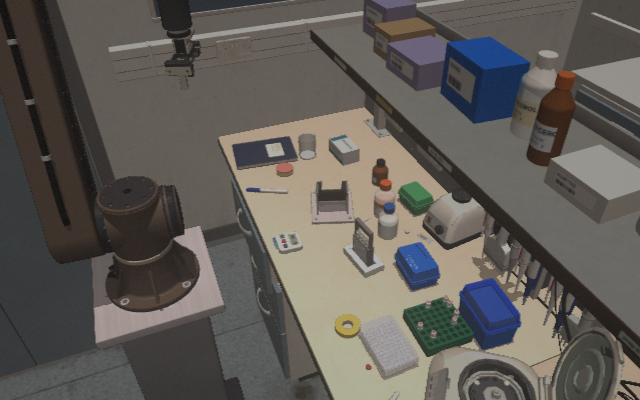

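View pics/top0.png

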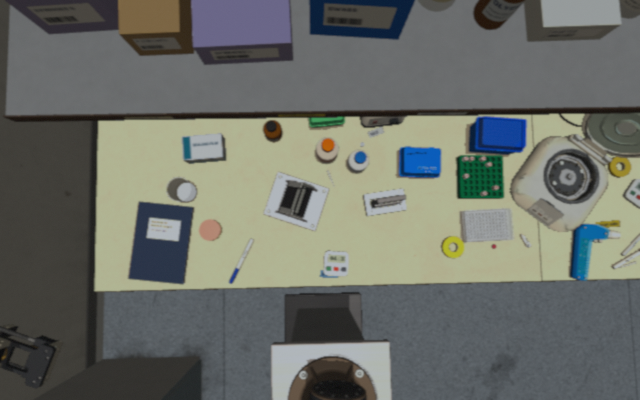

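The side view shows the carrier in its stand at about (362,245) and the magnet stand at about (332,200). The top view shows them at (386,202) and (296,200). I'll enlarge both.

```bash
python3 - <<'E'
import cv2,numpy as np
t=np.load("top.npz")["c"][:,:,::-1];s=np.load("side.npz")["c"][:,:,::-1]
a=cv2.resize(t[160:240,255:415],None,fx=5,fy=5,interpolation=cv2.INTER_CUBIC)
b=cv2.resize(s[170:285,295:415],None,fx=5,fy=5,interpolation=cv2.INTER_CUBIC)
cv2.imwrite("pics/tc.png",a);cv2.imwrite("pics/sc.png",b)
E
```

```text
(no output)
```

View pics/tc.png

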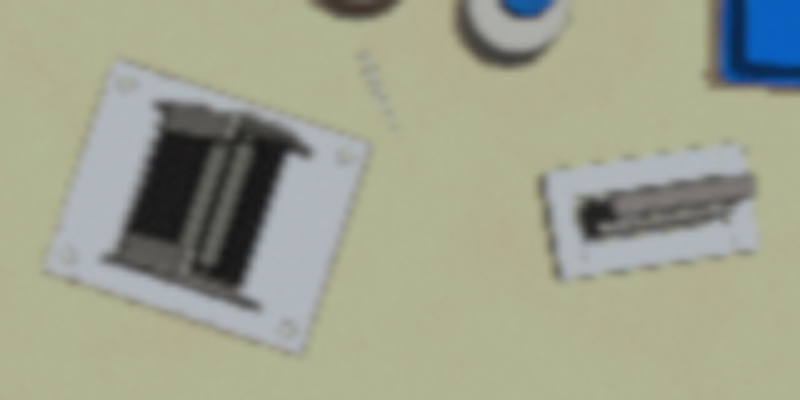

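View pics/sc.png

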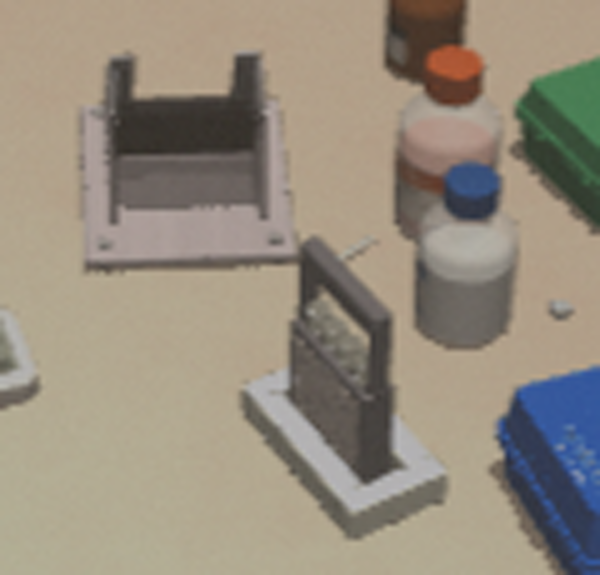

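```bash
cat > h.py <<'E'
import cv2,numpy as np
V={n:np.load(n+".npz") for n in("top","side")}
def ray(n,p,z):
    v=V[n];d=v["R"].T@np.linalg.solve(v["K"],[p[0],p[1],1]);c=-v["R"].T@v["t"]
    return c+d*(z-c[2])/d[2]
def tri(pt,ps):
    A=[];b=[]
    for n,p in(("top",pt),("side",ps)):
        v=V[n];P=v["K"]@np.c_[v["R"],v["t"]]
        for k in(0,1): r=P[k]-p[k]*P[2];A.append(r[:3]);b.append(-r[3])
    x,res,_,_=np.linalg.lstsq(np.array(A),np.array(b),rcond=None);return x
def proj(n,X):
    v=V[n];c=v["K"]@(v["R"]@np.asarray(X,float)+v["t"]);return c[:2]/c[2]
T=lambda x,y:(255+(x+.5)/5-.5,160+(y+.5)/5-.5)   # crop->full
S=lambda x,y:(295+(x+.5)/5-.5,170+(y+.5)/5-.5)
E
python3 - <<'E'
from h import *
c=V["top"]["c"];hsv=cv2.cvtColor(c,cv2.COLOR_RGB2HSV)
for nm,(x0,x1,y0,y1),z in(("mag",(258,335,165,235),None),("stand",(360,410,185,220),.022)):
    r=hsv[y0:y1,x0:x1];m=(((r[...,1]<35)&(r[...,2]>120))*255).astype(np.uint8)
    cs,_=cv2.findContours(m,cv2.RETR_EXTERNAL,cv2.CHAIN_APPROX_NONE);k=max(cs,key=cv2.contourArea)
    (cx,cy),wh,a=R=cv2.minAreaRect(k)
    bp=cv2.boxPoints(R)+[x0,y0];print(nm,bp.round(1).tolist(),wh)
    for zz in ([z] if z else [.006,.012]):
        w=np.array([ray("top",p,zz) for p in bp]);print(zz,w.round(4).tolist(),"ctr",w.mean(0).round(4),"sides",[round(float(np.linalg.norm(w[i]-w[i-1])),4) for i in range(4)],"angs",[round(float(np.degrees(np.arctan2(*(w[i]-w[i-1])[1::-1]))),1) for i in range(4)])
print("cheek tops tri")
for a in((160,105),(310,155),(110,260),(260,310),(235,115),(185,270)):
  print(a,[ray("top",T(*a),z).round(3).tolist() for z in (.01,.095)])
for b in((120,60),(248,58),(130,97),(113,215),(265,215),(118,155)): print("S",b,[ray("side",S(*b),z).round(3).tolist() for z in (.01,.06,.095)])
for n,a,b in(("handle L",(605,200),(313,240)),("handle R",(752,188),(385,315))): print(n,tri(T(*a),S(*b)).round(4), ray("top",T(*a),.126).round(4),ray("side",S(*b),.126).round(4))
E
```

```text
mag [[262.4, 213.8], [276.9, 170.3], [329.7, 187.9], [315.2, 231.4]] (55.65608215332031, 45.85302734375)
0.006 [[0.5007, 0.1771, 0.006], [0.6197, 0.1361, 0.006], [0.5682, -0.0081, 0.006], [0.4497, 0.0342, 0.006]] ctr [0.5346 0.0848 0.006 ] sides [0.1518, 0.1259, 0.1531, 0.1258] angs [70.4, -19.0, -109.6, 160.4]
0.012 [[0.5003, 0.1764, 0.012], [0.6187, 0.1356, 0.012], [0.5675, -0.0079, 0.012], [0.4496, 0.0342, 0.012]] ctr [0.534  0.0846 0.012 ] sides [0.1509, 0.1252, 0.1523, 0.1252] angs [70.4, -19.0, -109.6, 160.4]
stand [[362.3, 193.4], [403.8, 187.0], [407.3, 209.9], [365.8, 216.3]] (23.11269187927246, 41.9677848815918)
0.022 [[0.5496, -0.0955, 0.022], [0.5649, -0.2092, 0.022], [0.5024, -0.2165, 0.022], [0.4874, -0.1032, 0.022]] ctr [ 0.5261 -0.1561  0.022 ] sides [0.0627, 0.1147, 0.0629, 0.1142] angs [7.1, -82.3, -173.4, 97.5]
cheek tops tri
(160, 105) [[0.59, 0.11, 0.01], [0.578, 0.105, 0.095]]
(310, 155) [[0.561, 0.028, 0.01], [0.552, 0.029, 0.095]]
(110, 260) [[0.506, 0.138, 0.01], [0.5, 0.131, 0.095]]
(260, 310) [[0.477, 0.057, 0.01], [0.474, 0.056, 0.095]]
(235, 115) [[0.584, 0.069, 0.01], [0.573, 0.067, 0.095]]
(185, 270) [[0.499, 0.097, 0.01], [0.495, 0.093, 0.095]]
S (120, 60) [[0.538, 0.207, 0.01], [0.515, 0.144, 0.06], [0.498, 0.099, 0.095]]
S (248, 58) [[0.615, 0.178, 0.01], [0.587, 0.116, 0.06], [0.568, 0.072, 0.095]]
S (130, 97) [[0.53, 0.168, 0.01], [0.507, 0.107, 0.06], [0.491, 0.063, 0.095]]
S (113, 215) [[0.479, 0.065, 0.01], [0.459, 0.008, 0.06], [0.444, -0.031, 0.095]]
S (265, 215) [[0.562, 0.03, 0.01], [0.537, -0.024, 0.06], [0.52, -0.063, 0.095]]
S (118, 155) [[0.502, 0.117, 0.01], [0.48, 0.058, 0.06], [0.465, 0.016, 0.095]]
handle L [ 0.5236 -0.1159  0.1181] [ 0.523  -0.1147  0.126 ] [ 0.5194 -0.1243  0.126 ]
handle R [ 0.5288 -0.1883  0.1243] [ 0.5276 -0.1875  0.126 ] [ 0.5287 -0.1901  0.126 ]
```

```bash
python3 - <<'E'
from h import *
c=V["side"]["c"][215:270,345:385,::-1]
g=cv2.resize(c,None,fx=10,fy=10,interpolation=cv2.INTER_CUBIC).astype(float)
cv2.imwrite("pics/face.png",np.clip((g-40)*1.9,0,255).astype(np.uint8))
print(V["side"]["c"][247,352:376].tolist())
E
```

```text
[[152, 151, 148], [88, 83, 77], [98, 91, 85], [97, 90, 83], [96, 88, 80], [96, 87, 82], [98, 89, 85], [96, 89, 82], [98, 90, 83], [98, 90, 83], [101, 93, 86], [100, 93, 87], [80, 75, 72], [85, 80, 78], [97, 92, 88], [95, 90, 85], [72, 66, 64], [70, 64, 61], [70, 66, 63], [69, 65, 62], [83, 78, 74], [113, 104, 96], [151, 139, 121], [178, 163, 140]]
```

View pics/face.png

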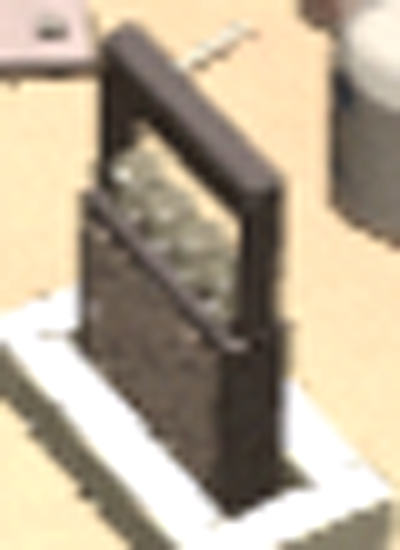

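The visible face looks uniform, but it is in shade, so I'll confirm which face it is once the carrier is lifted. Next: a motion helper, the shelf edge, and a first swing at z = 0.25.

```bash
cat > m.py <<'E'
from h import *
from scipy.spatial.transform import Rotation as Ro
from plant import ctrl
A=np.radians(-109.45);B=np.array([.5277,.0658,.036]);xs=np.array([np.cos(A),np.sin(A),0]);ez=np.array([0,0,1.])
zb=-np.sin(.6)*xs+np.cos(.6)*ez; xb=np.cos(.6)*xs+np.sin(.6)*ez; yb=np.cross(zb,xb)
down=lambda yaw:Ro.from_euler("xyz",[180,0,yaw],degrees=True)
def bay(s): y=s*xb;z=-zb;return Ro.from_matrix(np.c_[np.cross(y,z),y,z])   # tool y = s*bay x
def to(p,R=None):
    o=ctrl.get_obs();R0=Ro.from_euler("xyz",o["orientation"],degrees=True)
    d=R0.inv().apply(np.asarray(p)-o["tool_pos"])/.1
    r=(R0.inv()*R).as_rotvec()/(np.pi/2) if R is not None else 0
    print("shift",d.round(3),"turn",np.round(r,3),"| t",round(o["clock"],2),"pos",np.round(o["tool_pos"],4),"rpy",np.round(o["orientation"],2),"q",np.round(o["joint_pos"],1),"F",np.round(o["force"],1),"open",round(o["opening"],4))
E
python3 -c "
from m import *
print('shelf', tri((8,115),(312,40)), [ray('top',(320,118),z).round(3).tolist() for z in (.3,.4,.5)])
for n,p,z in(('bottle',(358,158),.1),('beaker',(183,190),.07),('petri',(210,230),.03)): print(n,ray('top',p,z).round(3))
to([.526,-.155,.249],down(-82.6))"
python3 -m creep '[{"grip":0,"delta_pos":[0.4,0.45,0],"rotation":[0,0,0]},{"grip":0,"delta_pos":[0.78,0.91,0],"rotation":[0,0,0]},{"grip":0,"delta_pos":[0.78,0.91,0],"rotation":[0,0,0]}]'
python3 -c "
from m import *
to([.526,-.155,.249],down(-82.6))"
```

```text
shelf [0.69430513 0.66058275 0.29078168] [[0.679, 0.022, 0.3], [0.649, 0.025, 0.4], [0.62, 0.027, 0.5]]
bottle [ 0.632 -0.077  0.1  ]
beaker [0.562 0.372 0.07 ]
petri [0.459 0.313 0.03 ]
shift [ 5.471e+00  6.361e+00 -3.000e-03] turn [ 0.001 -0.001  0.691] | t 0.1 pos [0.2356 0.6321 0.2477] rpy [ 1.7992e+02 -1.0000e-02 -2.0450e+01] q [ 86.1  20.6   0.6  -0.  -70.1 -16.5] F [ 0.6 -0.1  0.2] open 0.0876
clock: 0.4
tool_pos: [0.2777, 0.5164, 0.2483]
orientation: [179.9, 0.0, -20.5]
force: [-0.6, 0.1, 0.7]
opening: 0.0875
gripper_force: 0.0
shift [4.678e+00 5.418e+00 1.000e-03] turn [ 0.001 -0.     0.69 ] | t 0.4 pos [0.2777 0.5164 0.2483] rpy [ 1.7991e+02  1.0000e-02 -2.0510e+01] q [ 80.8  12.3 -10.8  -0.  -67.  -11.3] F [-0.6  0.1  0.7] open 0.0875
```

```bash

python3 -m creep '[{"grip":0,"delta_pos":[0.4,0.45,0],"rotation":[0,0,0]},{"grip":0,"delta_pos":[0.78,0.9,0],"rotation":[0,0,0]},{"grip":0,"delta_pos":[0.78,0.9,0],"rotation":[0,0,0]}]' | grep -E "pos|force:"
python3 -m creep '[{"grip":0,"delta_pos":[0.4,0.45,0],"rotation":[0,0,0]},{"grip":0,"delta_pos":[0.78,0.9,0],"rotation":[0,0,0]},{"grip":0,"delta_pos":[0.78,0.9,0],"rotation":[0,0,0]}]'| grep -E "pos|force:"
python3 -m creep '[{"grip":0,"delta_pos":[0.4,0.45,0],"rotation":[0,0,0]},{"grip":0,"delta_pos":[0.78,0.9,0],"rotation":[0,0,0]},{"grip":0,"delta_pos":[0.78,0.9,0],"rotation":[0,0,0]}]'| grep -E "pos|force:"
python3 -m creep '[{"grip":0,"delta_pos":[0.4,0.45,0],"rotation":[0,0,0]},{"grip":0,"delta_pos":[0.78,0.9,0],"rotation":[0,0,0]},{"grip":0,"delta_pos":[0.78,0.9,0],"rotation":[0,0,0]}]'| grep -E "pos|force:"
python3 -m creep '[{"grip":0,"delta_pos":[0.4,0.45,0],"rotation":[0,0,0]},{"grip":0,"delta_pos":[0.78,0.9,0],"rotation":[0,0,0]},{"grip":0,"delta_pos":[0.78,0.9,0],"rotation":[0,0,0]}]'| grep -E "pos|force:"
python3 -m creep '[{"grip":0,"delta_pos":[0.4,0.45,0],"rotation":[0,0,0]},{"grip":0,"delta_pos":[0.78,0.9,0],"rotation":[0,0,0]},{"grip":0,"delta_pos":[0.78,0.9,0],"rotation":[0,0,0]}]'| grep -E "pos|force:"
python3 -m creep '[{"grip":0,"delta_pos":[0,0,0],"rotation":[0,0,0.36]},{"grip":0,"delta_pos":[0,0,0],"rotation":[0,0,0.36]},{"grip":0,"delta_pos":[0,0,0],"rotation":[0,0,0.36]},{"grip":0,"delta_pos":[0,0,0],"rotation":[0,0,0.36]}]'| grep -E "pos|force:"
python3 -m creep '[{"grip":0,"delta_pos":[0,0,0],"rotation":[0,0,0.33]},{"grip":0,"delta_pos":[0,0,0],"rotation":[0,0,0.33]},{"grip":0,"delta_pos":[0,0,0],"rotation":[0,0,0.33]},{"grip":0,"delta_pos":[0,0,0],"rotation":[0,0,0.33]}]'| grep -E "pos|force:"
python3 - <<'E'
from m import *
to([.526,-.155,.129],down(-82.6))
for n in("top","side"):
    c=ctrl.snapshot(n)["color"][:,:,::-1]
    cc=c[150:250,310:470] if n=="top" else c[150:290,290:430]
    cv2.imwrite(f"pics/over_{n}.png",cv2.resize(cc,None,fx=4,fy=4,interpolation=cv2.INTER_CUBIC))
a,b=cv2.imread("pics/over_top.png"),cv2.imread("pics/over_side.png")
b=cv2.resize(b,(400,400));a=cv2.resize(a,(400,250));cv2.imwrite("pics/over.png",np.hstack([cv2.copyMakeBorder(a,0,150,0,0,0),b]))
E
```

```text
tool_pos: [0.3192, 0.4048, 0.2486]
force: [0.3, 0.0, 0.3]
gripper_force: 0.0
tool_pos: [0.3607, 0.2937, 0.2486]
force: [0.5, 1.1, -0.1]
gripper_force: 0.0
tool_pos: [0.4023, 0.1824, 0.2486]
force: [0.6, 0.3, 0.7]
gripper_force: 0.0
tool_pos: [0.4442, 0.0709, 0.2486]
force: [-0.5, 0.5, -0.4]
gripper_force: 0.0
tool_pos: [0.4862, -0.0408, 0.2483]
force: [0.5, 0.6, 0.3]
gripper_force: 0.0
tool_pos: [0.528, -0.1526, 0.248]
force: [-0.2, -1.3, -0.6]
gripper_force: 0.0
tool_pos: [0.5272, -0.1495, 0.2482]
force: [-0.8, 0.8, -0.5]
gripper_force: 0.0
tool_pos: [0.5272, -0.1494, 0.2483]
force: [0.0, 0.3, 0.6]
gripper_force: 0.0
shift [0.055 0.018 1.193] turn [ 0.     0.    -0.003] | t 3.0 pos [ 0.5272 -0.1494  0.2483] rpy [ 1.7998e+02  1.0000e-02 -8.2870e+01] q [  4.7   8.6 -15.5  -0.  -65.9   2.5] F [0.  0.3 0.6] open 0.0876
```

View pics/over.png

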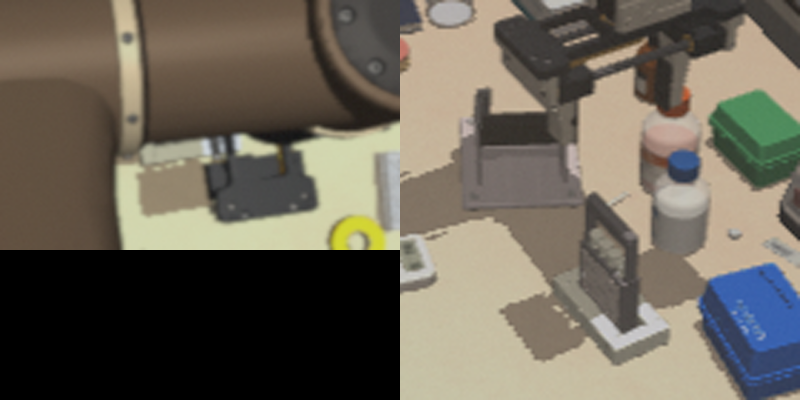

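The side view shows the open jaws above the carrier and clear of it, and the bystanders are where they were. Descending to TCP z = 0.121 and gripping.

```bash

python3 -m creep '[{"grip":0,"delta_pos":[0.05,0.01,0.4],"rotation":[0,0,0]},{"grip":0,"delta_pos":[0.05,0.01,0.8],"rotation":[0,0,0]},{"grip":0,"delta_pos":[0.05,0.01,0.8],"rotation":[0,0,0]}]'| grep -E "pos|force:"
python3 -m creep '[{"grip":0,"delta_pos":[0,0,0.25],"rotation":[0,0,0]},{"grip":0,"delta_pos":[0,0,0.47],"rotation":[0,0,0]},{"grip":0,"delta_pos":[0,0,0.47],"rotation":[0,0,0]}]'| grep -E "pos|force:"
for i in 1 2; do python3 -m creep '[{"grip":1,"delta_pos":[0,0,0],"rotation":[0,0,0]},{"grip":1,"delta_pos":[0,0,0],"rotation":[0,0,0]},{"grip":1,"delta_pos":[0,0,0],"rotation":[0,0,0]},{"grip":1,"delta_pos":[0,0,0],"rotation":[0,0,0]},{"grip":1,"delta_pos":[0,0,0],"rotation":[0,0,0]}]'; done
python3 -c "
from m import *
to([.526,-.155,.121],down(-82.6))"
```

```text
tool_pos: [0.5233, -0.1543, 0.1637]
force: [-0.1, 0.9, 0.1]
gripper_force: 0.0
tool_pos: [0.5258, -0.1545, 0.1206]
force: [-0.7, -0.5, 0.3]
gripper_force: 0.0
clock: 4.2
tool_pos: [0.5269, -0.1546, 0.1222]
orientation: [-179.9, -0.0, -82.5]
force: [-0.2, -0.3, -0.9]
opening: 0.0533
gripper_force: 0.0
clock: 4.7
tool_pos: [0.5266, -0.1546, 0.1215]
orientation: [180.0, -0.0, -82.5]
force: [0.6, -0.1, -0.6]
opening: 0.013
gripper_force: 0.0
shift [0.003 0.007 0.005] turn [ 0.    -0.     0.001] | t 4.7 pos [ 0.5266 -0.1546  0.1215] rpy [179.99  -0.   -82.54] q [  4.1  15.6 -24.9   0.  -49.6   3.4] F [ 0.6 -0.1 -0.6] open 0.013
```

```bash

python3 -m creep '[{"grip":1,"delta_pos":[0,0,0],"rotation":[0,0,0]},{"grip":1,"delta_pos":[0,0,0],"rotation":[0,0,0]},{"grip":1,"delta_pos":[0,0,-0.05],"rotation":[0,0,0]},{"grip":1,"delta_pos":[0,0,-0.1],"rotation":[0,0,0]},{"grip":1,"delta_pos":[0,0,-0.1],"rotation":[0,0,0]}]'
for i in 1 2; do python3 -m creep '[{"grip":1,"delta_pos":[0,0,-0.15],"rotation":[0,0,0]},{"grip":1,"delta_pos":[0,0,-0.3],"rotation":[0,0,0]},{"grip":1,"delta_pos":[0,0,-0.5],"rotation":[0,0,0]},{"grip":1,"delta_pos":[0,0,-0.6],"rotation":[0,0,0]},{"grip":1,"delta_pos":[0,0,-0.65],"rotation":[0,0,0]}]'; done
python3 - <<'E'
from m import *
to([.45,.1,.27],down(-19.4))
c=ctrl.snapshot("side")["color"][:,:,::-1][150:290,290:430]
g=cv2.resize(c,None,fx=4,fy=4,interpolation=cv2.INTER_CUBIC);cv2.imwrite("pics/held.png",np.clip(g*1.4,0,255).astype(np.uint8))
E
```

```text
clock: 5.2
tool_pos: [0.5272, -0.1546, 0.1325]
orientation: [-179.9, -0.0, -82.5]
force: [0.2, 0.4, -1.9]
opening: 0.0119
gripper_force: 30.0
clock: 5.7
tool_pos: [0.527, -0.1545, 0.1975]
orientation: [-179.9, -0.0, -82.5]
force: [0.2, -0.2, -0.8]
opening: 0.0119
gripper_force: 30.0
clock: 6.2
tool_pos: [0.5268, -0.1545, 0.2619]
orientation: [-180.0, 0.0, -82.6]
force: [0.2, 0.2, -3.3]
opening: 0.0117
gripper_force: 30.0
shift [-2.623  0.431 -0.08 ] turn [-0.    -0.    -0.702] | t 6.2 pos [ 0.5268 -0.1545  0.2619] rpy [-1.7996e+02  1.0000e-02 -8.2550e+01] q [  4.1   8.2 -14.2  -0.  -67.6   3.4] F [ 0.2  0.2 -3.3] open 0.0117
```

View pics/held.png

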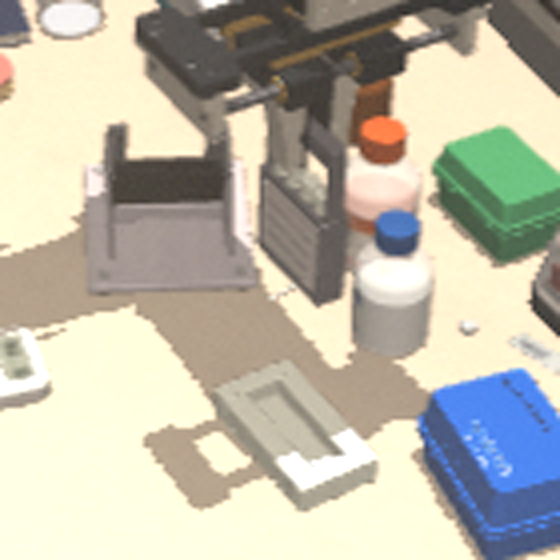

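Faint horizontal ruled lines on the face toward the robot, at about (290,235) in the crop: that is the writing panel, in shade, so carrier +x points away from the robot. Moving to a point in front of the magnet stand and turning the carrier.

```bash

for i in 1 2 3; do python3 -m creep '[{"grip":1,"delta_pos":[-0.2,0.02,-0.03],"rotation":[0,0,0]},{"grip":1,"delta_pos":[-0.5,0.04,-0.06],"rotation":[0,0,0]},{"grip":1,"delta_pos":[-0.77,0.06,-0.1],"rotation":[0,0,0]},{"grip":1,"delta_pos":[-0.87,0.08,-0.13],"rotation":[0,0,0]}]' | grep -E "pos|force:"; done
for i in 1 2 3; do python3 -m creep '[{"grip":1,"delta_pos":[0,0,0],"rotation":[0,0,0.08]},{"grip":1,"delta_pos":[0,0,0],"rotation":[0,0,0.17]},{"grip":1,"delta_pos":[0,0,0],"rotation":[0,0,0.26]},{"grip":1,"delta_pos":[0,0,0],"rotation":[0,0,0.35]},{"grip":1,"delta_pos":[0,0,0],"rotation":[0,0,0.43]}]'| grep -E "pos|ori|force:"; done
python3 - <<'E'
from m import *
p=B+zb*(.113+.11);print("pre",p)
to(p,bay(-1))
c=ctrl.snapshot("side")["color"][:,:,::-1][110:250,270:410]
g=cv2.resize(c,None,fx=4,fy=4,interpolation=cv2.INTER_CUBIC);cv2.imwrite("pics/turned.png",np.clip(g*1.4,0,255).astype(np.uint8))
E
```

```text
tool_pos: [0.5067, -0.0678, 0.2738]
force: [-0.3, 0.6, -1.1]
gripper_force: 30.0
tool_pos: [0.4877, 0.0172, 0.2871]
force: [0.4, -0.3, -1.1]
gripper_force: 30.0
tool_pos: [0.4687, 0.1023, 0.3003]
force: [1.2, 0.6, -0.7]
gripper_force: 30.0
tool_pos: [0.4689, 0.1003, 0.3001]
orientation: [180.0, -0.1, -121.6]
force: [-0.1, 0.2, -1.5]
gripper_force: 30.0
tool_pos: [0.4689, 0.1003, 0.3001]
orientation: [-180.0, -0.1, -160.3]
force: [1.2, -0.2, -1.9]
gripper_force: 30.0
tool_pos: [0.469, 0.1003, 0.3001]
orientation: [-180.0, -0.0, 161.0]
force: [0.4, -0.9, -0.5]
gripper_force: 30.0
pre [0.56962779 0.18452959 0.22004984]
shift [-0.678  1.125  0.8  ] turn [0.381 0.001 0.005] | t 8.95 pos [0.469  0.1003 0.3001] rpy [-1.7995e+02 -3.0000e-02  1.6101e+02] q [ 3.560e+01 -1.000e-01 -1.820e+01  0.000e+00 -7.190e+01 -1.446e+02] F [ 0.4 -0.9 -0.5] open 0.0114
```

View pics/turned.png

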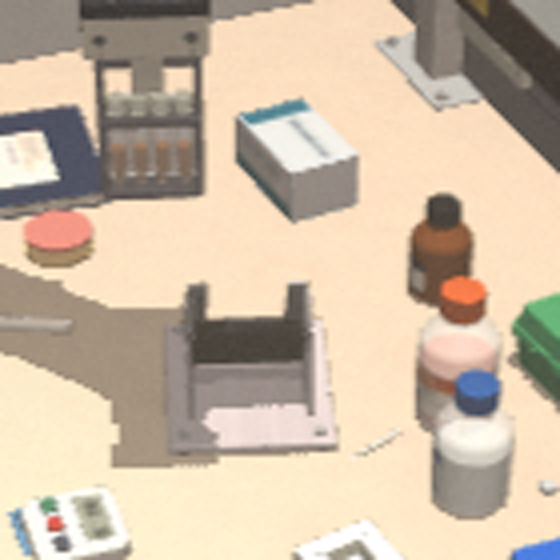

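The open side, with four brown tubes at about (150,158) in the crop, faces the side camera. The panel therefore faces away, as needed for the first insertion. Tilting now.

```bash

python3 -m creep '[{"grip":1,"delta_pos":[0,0,0],"rotation":[0.07,0,0]},{"grip":1,"delta_pos":[0,0,0],"rotation":[0.15,0,0]},{"grip":1,"delta_pos":[0,0,0],"rotation":[0.23,0,0]},{"grip":1,"delta_pos":[0,0,0],"rotation":[0.32,0,0.005]},{"grip":1,"delta_pos":[0,0,0],"rotation":[0.38,0,0.005]}]'
python3 - <<'E'
from m import *
to(B+zb*(.113+.11),bay(-1))
E
```

```text
clock: 9.5
tool_pos: [0.4694, 0.1013, 0.3]
orientation: [-145.4, 0.0, 161.1]
force: [-0.3, -0.0, -2.1]
opening: 0.012
gripper_force: 30.0
shift [-0.678  1.369  0.028] turn [-0.002  0.004  0.005] | t 9.5 pos [0.4694 0.1013 0.3   ] rpy [-1.4544e+02  3.0000e-02  1.6109e+02] q [  46.5   14.8  -14.5   13.7  -92.7 -158.7] F [-0.3 -0.  -2.1] open 0.012
```

```bash

for i in 1 2; do python3 -m creep '[{"grip":1,"delta_pos":[-0.1,0.2,0],"rotation":[0,0,0]},{"grip":1,"delta_pos":[-0.2,0.4,0],"rotation":[0,0,0]},{"grip":1,"delta_pos":[-0.3,0.6,0],"rotation":[0,0,0]},{"grip":1,"delta_pos":[-0.34,0.68,0.01],"rotation":[0,0.002,0.002]},{"grip":1,"delta_pos":[-0.34,0.68,0.01],"rotation":[0,0.002,0.002]}]' | grep -E "pos|force:"; done
python3 - <<'E'
from m import *
to(B+zb*(.113+.11),bay(-1))
a=ctrl.snapshot("side")["color"][:,:,::-1][120:240,270:390]
b=ctrl.snapshot("top")["color"][:,:,::-1][140:260,230:350]
g=np.hstack([cv2.resize(i,(400,400),interpolation=cv2.INTER_CUBIC) for i in(a,b)]);cv2.imwrite("pics/pre.png",np.clip(g*1.4,0,255).astype(np.uint8))
E
```

```text
tool_pos: [0.5197, 0.1423, 0.2602]
force: [-0.6, -0.1, -0.6]
gripper_force: 30.0
tool_pos: [0.5698, 0.1835, 0.222]
force: [-0.2, -0.8, -0.9]
gripper_force: 30.0
shift [0.005 0.019 0.011] turn [ 0.001 -0.001 -0.001] | t 10.5 pos [0.5698 0.1835 0.222 ] rpy [-1.4574e+02 -4.0000e-02  1.6042e+02] q [  44.9   29.5   -2.5   14.   -89.6 -158.5] F [-0.2 -0.8 -0.9] open 0.0119
```

View pics/pre.png

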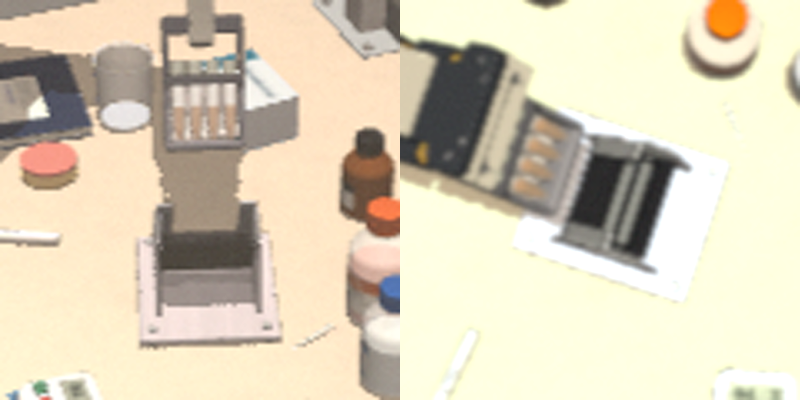

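The side view shows the carrier over the mouth, with the carrier at (203,85) and the cheeks at (162,220) and (250,220). The top view shows it in line with the bay. Inserting in steps and watching the force.

```bash

python3 -m creep '[{"grip":1,"delta_pos":[0,0.01,0.15],"rotation":[0,0,0]},{"grip":1,"delta_pos":[0,0.01,0.35],"rotation":[0,0,0]},{"grip":1,"delta_pos":[0,0.01,0.4],"rotation":[0,0,0]},{"grip":1,"delta_pos":[0,0.01,0.4],"rotation":[0,0,0]}]' | grep -E "pos|force:"
python3 -m creep '[{"grip":1,"delta_pos":[0,0,0.05],"rotation":[0,0,0]},{"grip":1,"delta_pos":[0,0,0.1],"rotation":[0,0,0]},{"grip":1,"delta_pos":[0,0,0.1],"rotation":[0,0,0]}]' | grep -E "pos|force:"
python3 -m creep '[{"grip":1,"delta_pos":[0,0,0.05],"rotation":[0,0,0]},{"grip":1,"delta_pos":[0,0,0.1],"rotation":[0,0,0]},{"grip":1,"delta_pos":[0,0,0.1],"rotation":[0,0,0]}]' | grep -E "pos|force:"
python3 -c "
from m import *
to(B+zb*.113,bay(-1))"
```

```text
tool_pos: [0.5622, 0.1628, 0.1897]
force: [0.1, 0.0, -0.8]
gripper_force: 30.0
tool_pos: [0.5606, 0.1579, 0.1805]
force: [0.2, -0.5, -1.5]
gripper_force: 30.0
tool_pos: [0.5602, 0.1545, 0.1742]
force: [-1.6, 8.6, 10.4]
gripper_force: 30.0
shift [ 0.013 -0.003  0.544] turn [ 0.004  0.002 -0.001] | t 11.6 pos [0.5602 0.1545 0.1742] rpy [-145.98    0.2   160.56] q [  43.8   29.6   -9.3   14.9  -82.4 -159.4] F [-1.6  8.6 10.4] open 0.0117
```

```bash
python3 -c "
from m import *
o=ctrl.get_obs();R=Ro.from_euler('xyz',o['orientation'],degrees=True).inv();print('tool F',R.apply(o['force']).round(1),'M',R.apply(o['moment']).round(2))"
python3 -m creep '[{"grip":1,"delta_pos":[0,0,-0.08],"rotation":[0,0,0]},{"grip":1,"delta_pos":[0.02,0,-0.08],"rotation":[0,0,0]},{"grip":1,"delta_pos":[0.02,0,-0.08],"rotation":[0,0,0]},{"grip":1,"delta_pos":[0.02,0,-0.08],"rotation":[0,0,0]}]' | grep -E "pos|force:"
python3 -c "
from m import *
to(B+zb*.113,bay(-1))
o=ctrl.get_obs();R=Ro.from_euler('xyz',o['orientation'],degrees=True).inv();print('tool F',R.apply(o['force']).round(1),'M',R.apply(o['moment']).round(2))"
python3 -m creep '[{"grip":1,"delta_pos":[0,0,0.05],"rotation":[0,0,0]},{"grip":1,"delta_pos":[0,0,0.1],"rotation":[0,0,0]},{"grip":1,"delta_pos":[0,0,0.1],"rotation":[0,0,0]}]' | grep -E "pos|force:"
python3 -c "
from m import *
to(B+zb*.113,bay(-1))
o=ctrl.get_obs();R=Ro.from_euler('xyz',o['orientation'],degrees=True).inv();print('tool F',R.apply(o['force']).round(1),'M',R.apply(o['moment']).round(2))"

```

```text
tool F [  4.3   0.4 -12.9] M [-2.17  1.54  0.15]
tool_pos: [0.5583, 0.1574, 0.1786]
force: [-0.2, 1.1, -1.4]
gripper_force: 30.0
shift [-0.018  0.006  0.592] turn [ 0.002 -0.001 -0.001] | t 12.0 pos [0.5583 0.1574 0.1786] rpy [-145.76    0.    160.42] q [  44.    29.5   -8.8   14.6  -83.3 -159.4] F [-0.2  1.1 -1.4] open 0.0117
tool F [0.6 1.6 0.7] M [-2.29 -0.15  0.1 ]
tool_pos: [0.5579, 0.1538, 0.1719]
force: [-0.1, 8.6, 7.9]
gripper_force: 30.0
shift [-0.007 -0.004  0.517] turn [ 0.004  0.002 -0.001] | t 12.3 pos [0.5579 0.1538 0.1719] rpy [-145.98    0.19  160.54] q [  43.9   29.5   -9.7   14.8  -82.1 -159.6] F [-0.1  8.6  7.9] open 0.0116
tool F [  3.    2.3 -11.1] M [-2.6   0.97  0.07]
```

```bash
cat > f.py <<'E'
from m import *
import sys
to(B+zb*.113,bay(int(sys.argv[1])))
o=ctrl.get_obs();R=Ro.from_euler('xyz',o['orientation'],degrees=True).inv();print('tool F',R.apply(o['force']).round(1),'M',R.apply(o['moment']).round(2))
E
python3 -m creep '[{"grip":1,"delta_pos":[0,0,-0.05],"rotation":[0,0,0]},{"grip":1,"delta_pos":[0.02,0,-0.05],"rotation":[0,0,0]},{"grip":1,"delta_pos":[0.02,0,-0.05],"rotation":[0,0,0]},{"grip":1,"delta_pos":[0.02,0,0],"rotation":[0,0,0]},{"grip":1,"delta_pos":[0.02,0,0.03],"rotation":[0,0,0]}]' >/dev/null
python3 f.py -1
python3 -m creep '[{"grip":1,"delta_pos":[0,0,0.03],"rotation":[0,0,0]},{"grip":1,"delta_pos":[0,0,0.06],"rotation":[0,0,0]},{"grip":1,"delta_pos":[0,0,0.06],"rotation":[0,0,0]}]' >/dev/null
python3 f.py -1
```

```text
shift [-0.012 -0.011  0.518] turn [ 0.006  0.004 -0.001] | t 12.8 pos [0.5574 0.1545 0.1716] rpy [-146.14    0.39  160.66] q [  44.    29.4  -10.    14.9  -81.7 -159.7] F [ 0.2 23.5 30. ] open 0.0118
tool F [  7.4   1.7 -37.3] M [-2.32  3.12  0.11]
shift [ 0.002 -0.027  0.501] turn [ 0.009  0.008 -0.001] | t 13.1 pos [0.5585 0.1543 0.1696] rpy [-146.47    0.66  160.88] q [  44.    29.2  -10.4   15.1  -81.  -159.8] F [ 0.3 26.5 34. ] open 0.0119
tool F [  8.    2.2 -42.3] M [-2.36  2.58  0.06]
```

Hard contact, so I'll back off to a free depth and find the bay's centre by touch.

```bash

python3 -m creep '[{"grip":1,"delta_pos":[0,0,-0.12],"rotation":[0,0,0]},{"grip":1,"delta_pos":[0,0,-0.12],"rotation":[0,0,0]},{"grip":1,"delta_pos":[0,0,-0.12],"rotation":[0,0,0]}]' >/dev/null; python3 f.py -1
for i in 1 2; do python3 -m creep '[{"grip":1,"delta_pos":[0.02,0,0],"rotation":[0,0,0]},{"grip":1,"delta_pos":[0.02,0,0],"rotation":[0,0,0]}]' >/dev/null; python3 f.py -1; done
for i in 1 2 3 4 5; do python3 -m creep '[{"grip":1,"delta_pos":[-0.02,0,0],"rotation":[0,0,0]},{"grip":1,"delta_pos":[-0.02,0,0],"rotation":[0,0,0]}]' >/dev/null; python3 f.py -1; done
```

```text
shift [-0.031  0.004  0.531] turn [ 0.002  0.    -0.001] | t 13.4 pos [0.5558 0.1549 0.1734] rpy [-1.4584e+02  9.0000e-02  1.6047e+02] q [  44.    29.4   -9.7   14.7  -82.4 -159.7] F [0.8 3.7 4.1] open 0.0121
tool F [ 0.5  0.8 -5.5] M [-2.22 -0.3   0.11]
shift [-0.05   0.004  0.53 ] turn [ 0.002  0.    -0.001] | t 13.6 pos [0.554  0.1554 0.1733] rpy [-1.4582e+02  9.0000e-02  1.6047e+02] q [  44.2   29.3   -9.8   14.6  -82.4 -159.8] F [4.  1.9 1.7] open 0.012
tool F [-3.2  1.6 -3.1] M [-2.36 -1.63  0.03]
shift [-0.069  0.003  0.532] turn [ 0.002  0.    -0.001] | t 13.8 pos [0.5522 0.1562 0.1735] rpy [-1.4584e+02  1.0000e-01  1.6047e+02] q [  44.3   29.2  -10.    14.5  -82.4 -159.9] F [5.  2.7 3.7] open 0.0116
tool F [-3.9  1.4 -5.4] M [-2.31 -1.97  0.05]
shift [-0.055  0.004  0.528] turn [ 0.002 -0.001 -0.001] | t 14.0 pos [0.5536 0.1554 0.1732] rpy [-1.4581e+02  3.0000e-02  1.6042e+02] q [  44.2   29.4   -9.8   14.5  -82.4 -159.8] F [2.5 4.  4. ] open 0.0123
tool F [-1.   1.5 -5.9] M [-2.42 -0.58  0.09]
shift [-0.042  0.005  0.526] turn [ 0.002 -0.001 -0.001] | t 14.2 pos [0.5548 0.1
[... 244 characters left out ...]
os [0.5572 0.1543 0.1729] rpy [-1.4582e+02  1.0000e-02  1.6043e+02] q [  43.9   29.6   -9.5   14.7  -82.4 -159.5] F [1.5 3.9 2.5] open 0.0116
tool F [-0.1  2.  -4.5] M [-2.94 -0.23  0.08]
shift [-0.001  0.002  0.528] turn [ 0.002 -0.001 -0.001] | t 14.6 pos [0.5587 0.1537 0.173 ] rpy [-1.4582e+02 -2.0000e-02  1.6041e+02] q [  43.7   29.7   -9.3   14.7  -82.5 -159.4] F [-1.9  6.7  4.2] open 0.0118
tool F [ 4.   2.4 -6.6] M [-2.95  1.49  0.05]
shift [0.018 0.003 0.531] turn [ 0.002 -0.001 -0.001] | t 14.8 pos [0.5606 0.1533 0.1734] rpy [-1.4583e+02 -1.0000e-02  1.6042e+02] q [  43.6   29.8   -9.1   14.8  -82.6 -159.3] F [-2.2  7.7  5.5] open 0.0118
tool F [ 4.6  2.3 -8.2] M [-2.83  2.06  0.07]
```

```bash

python3 -m creep '[{"grip":1,"delta_pos":[0.02,0,0],"rotation":[0,0,0]},{"grip":1,"delta_pos":[0.02,0,0],"rotation":[0,0,0]}]' >/dev/null; python3 f.py -1 
for i in 1 2 3; do echo "+y"; python3 -m creep '[{"grip":1,"delta_pos":[0,0.015,0],"rotation":[0,0,0]},{"grip":1,"delta_pos":[0,0.015,0],"rotation":[0,0,0]}]' >/dev/null; python3 f.py -1 | sed 's/rpy.*F/F/'; done
for i in 1 2 3 4 5 6; do echo "-y"; python3 -m creep '[{"grip":1,"delta_pos":[0,-0.015,0],"rotation":[0,0,0]},{"grip":1,"delta_pos":[0,-0.015,0],"rotation":[0,0,0]}]' >/dev/null; python3 f.py -1| sed 's/rpy.*F/F/'; done
```

```text
shift [0.002 0.003 0.529] turn [ 0.002 -0.    -0.001] | t 15.0 pos [0.559  0.1537 0.1732] rpy [-1.4582e+02  2.0000e-02  1.6044e+02] q [  43.7   29.7   -9.3   14.8  -82.5 -159.4] F [0.9 4.6 4.6] open 0.0116
tool F [ 0.7  1.2 -6.4] M [-2.84  0.35  0.06]
+y
shift [ 0.004 -0.007  0.528] turn [ 0.001 -0.001 -0.001] | t 15.2 pos [0.5594 0.1544 0.1725] F [-0.3  4.6  5.5] open 0.0117
tool F [ 1.8  0.4 -6.9] M [-2.01  0.59  0.11]
+y
shift [ 0.002 -0.025  0.521] turn [ 0.002 -0.001 -0.001] | t 15.4 pos [0.5597 0.1554 0.171 ] F [-0.5  3.3  0.4] open 0.0121
tool F [ 1.5  2.2 -2. ] M [-2.57  0.21  0.12]
+y
shift [ 0.002 -0.039  0.52 ] turn [ 0.001 -0.001 -0.001] | t 15.6 pos [0.56   0.1565 0.17  ] F [ 0.7  0.8 -1.3] open 0.0117
tool F [-0.4  1.5  0.5] M [-2.46 -0.09  0.05]
-y
shift [ 0.004 -0.024  0.525] turn [ 0.002 -0.001 -0.001] | t 15.8 pos [0.5599 0.1555 0.1714] F [ 0.4  0.3 -1.6] open 0.0118
tool F [-0.3  1.3  1.1] M [-2.65 -0.07  0.11]
-y
shift [ 0.005 -0.009  0.529] turn [ 0.002 -0.    -0.001] | t 16.0 pos [0.5596 0.1545 0.1725] F [ 0.1  1.9 -1.6] open 0.0121
tool F [0.6 2.4 0.3] M [-2.84 -0.14  0.04]
-y
shift [0.006 0.003 0.531] turn [ 0.003 -0.    -0.001] | t 16.2 pos [0.5593 0.1536 0.1734] F [ 0.6  2.  -1.3] open 0.0118
tool F [ 0.1  2.5 -0.1] M [-3.3  -0.05  0.05]
-y
shift [0.006 0.017 0.532] turn [ 0.003 -0.    -0.001] | t 16.4 pos [0.559  0.1526 0.1742] F [ 1.   4.4 -1.2] open 0.0115
tool F [ 0.5  4.4 -1.6] M [-3.83  0.07 -0.01]
-y
shift [0.006 0.031 0.532] turn [ 0.003 -0.    -0.001] | t 16.6 pos [0.5586 0.1515 0.1751] F [ 0.7  5.5 -2.1] open 0.0119
tool F [ 1.1  5.7 -1.3] M [-4.23  0.15 -0.09]
-y
shift [0.006 0.043 0.534] turn [ 0.003  0.    -0.001] | t 16.8 pos [0.5583 0.1506 0.1759] F [ 1.3  5.7 -1.3] open 0.0119
tool F [ 0.7  5.5 -2.2] M [-4.5   0.13 -0.06]
```

It slipped free on moving toward the magnet side (+y), and the upper lip stops it near y = 0. So the bay's centre lies about 3.5 mm toward +y.

```bash

python3 -m creep '[{"grip":1,"delta_pos":[0,0.04,0],"rotation":[0,0,0]},{"grip":1,"delta_pos":[0,0.08,0],"rotation":[0,0,0]},{"grip":1,"delta_pos":[0,0.08,0],"rotation":[0,0,0]}]' >/dev/null; python3 f.py -1| sed 's/rpy.*F/F/'
for i in 1 2 3 ; do python3 -m creep '[{"grip":1,"delta_pos":[0,0,0.03],"rotation":[0,0,0]},{"grip":1,"delta_pos":[0,0,0.05],"rotation":[0,0,0]},{"grip":1,"delta_pos":[0,0,0.05],"rotation":[0,0,0]}]' >/dev/null; python3 f.py -1| sed 's/rpy.*F/F/'; done
```

```text
shift [ 0.002 -0.028  0.522] turn [ 0.001 -0.001 -0.001] | t 17.1 pos [0.5598 0.1558 0.1708] F [ 0.3  1.9 -0.2] open 0.0119
tool F [ 0.4  1.6 -0.9] M [-2.55 -0.04  0.04]
shift [ 0.012 -0.035  0.513] turn [ 0.004  0.002 -0.001] | t 17.4 pos [0.5604 0.1554 0.1699] F [-3.2 13.7 17.4] open 0.0121
tool F [  7.5   0.1 -21.1] M [-2.12  2.7   0.14]
shift [ 0.028 -0.05   0.505] turn [ 0.007  0.006 -0.001] | t 17.7 pos [0.5619 0.1556 0.1686] F [-3.5 25.  30.2] open 0.0119
tool F [ 11.3   1.9 -37.7] M [-2.27  3.92  0.19]
shift [ 0.038 -0.057  0.474] turn [ 0.009  0.008 -0.001] | t 18.0 pos [0.5623 0.1542 0.1656] F [-1.8 28.5 36.7] open 0.0117
tool F [ 10.6   1.6 -45.2] M [-2.38  3.68  0.16]
```

Contact is still flat and stiff. I'll back off and use the last picture on a marked composite: the predicted mouth corners over the current views and the first ones.

```bash

python3 -m creep '[{"grip":1,"delta_pos":[0,0,-0.13],"rotation":[0,0,0]},{"grip":1,"delta_pos":[0,0,-0.13],"rotation":[0,0,0]},{"grip":1,"delta_pos":[0,0,-0.13],"rotation":[0,0,0]}]' >/dev/null; python3 f.py -1| sed 's/rpy.*F/F/'
python3 - <<'E'
from m import *
now={n:ctrl.snapshot(n)["color"] for n in("side","top")}
np.savez("now.npz",**now)
def bw(x,y,z): return B+xb*x/1e3+yb*y/1e3+zb*z/1e3
pts=[((x,y,62),(255,0,0) if x<0 else (0,0,255)) for x in(-12,12) for y in(-38.5,38.5)]+[((0,0,0),(0,255,0)),((x,y,0),(0,255,0)) if 0 else ((-12,0,0),(0,255,0))]
pan=[]
for n in("side","top"):
    for c in(V[n]["c"],now[n]):
        x0,y0,w,h=(308,170,50,37) if n=="side" else (263,168,64,48)
        k=400/w
        g=cv2.resize(c[y0:y0+h,x0:x0+w,::-1],(400,300),interpolation=cv2.INTER_CUBIC).astype(float)
        g=np.clip(g*1.7,0,255).astype(np.uint8)
        for p,col in pts:
            u=(proj(n,bw(*p))-[x0,y0]+.5)*k;cv2.circle(g,tuple(int(v) for v in u),3,col,-1)
        pan.append(g)
cv2.imwrite("pics/fit.png",np.vstack([np.hstack(pan[:2]),np.hstack(pan[2:])]))
E
```

```text
shift [ 0.002 -0.026  0.498] turn [ 0.001 -0.001 -0.001] | t 18.3 pos [0.5593 0.1544 0.169 ] F [1.  2.9 1.6] open 0.0115
tool F [ 0.1  1.6 -3.1] M [-2.52  0.18  0.08]
```

View pics/fit.png

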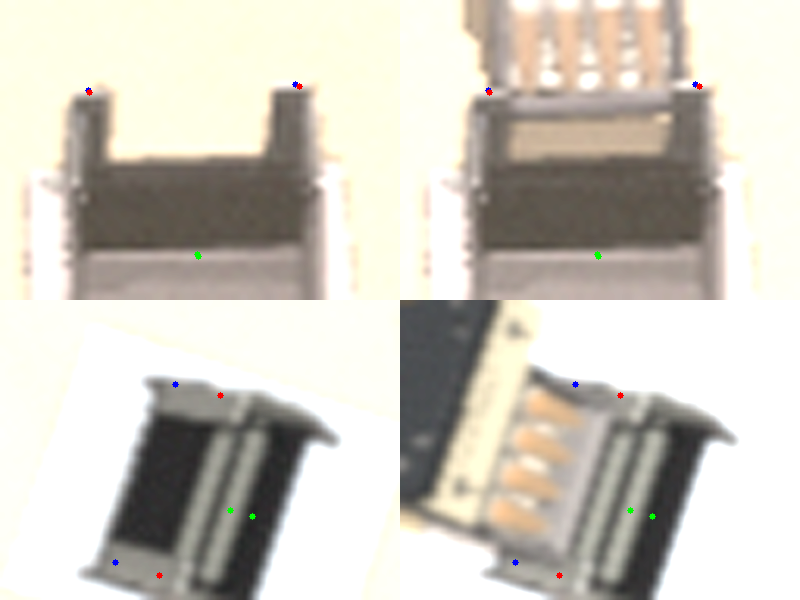

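The composite shows the lips at about (95,130) and (290,125) behind the panel's top edge (row 158). The background shows between them, and the steel bars appear only from above. So the side camera sees the magnet panel's back, and the bay leans toward -y, the reverse of what I assumed; the carrier has been pressing on the back of the upper lips. Withdrawing and correcting the frame.

```bash
sed -i 's/A=np.radians(-109.45);B=np.array(\[.5277,.0658,.036\])/A=np.radians(70.55);B=np.array([.5410,.1036,.036])/' m.py
python3 -m creep '[{"grip":1,"delta_pos":[0,-0.02,-0.15],"rotation":[0,0,0]},{"grip":1,"delta_pos":[0,-0.02,-0.4],"rotation":[0,0,0]},{"grip":1,"delta_pos":[0,-0.02,-0.7],"rotation":[0,0,0]},{"grip":1,"delta_pos":[0,-0.02,-0.95],"rotation":[0,0,0]},{"grip":1,"delta_pos":[0,-0.02,-0.95],"rotation":[0,0,0]}]' | grep -E "pos|force:"
python3 - <<'E'
from m import *
v=lambda x,y,z:B+xb*x/1e3+yb*y/1e3+zb*z/1e3
for p in((-12,-38.5,72),(-12,38.5,72),(12,-38.5,72),(12,38.5,72)): print(p,"side px",((proj("side",v(*p))-[308,170]+.5)*8).round(0),"top px",((proj("top",v(*p))-[263,168]+.5)*6.25).round(0)+[0,300])
to([.45,.0,.30],down(-19.45)); to([.45,.05,.30],down(161))
E
```

```text
tool_pos: [0.5782, 0.2047, 0.2506]
force: [-0.8, 0.2, -1.4]
gripper_force: 30.0
(-12, -38.5, 72) side px [306. 157.] top px [304. 425.]
(-12, 38.5, 72) side px [ 92. 163.] top px [244. 604.]
(12, -38.5, 72) side px [303.  94.] top px [257. 405.]
(12, 38.5, 72) side px [ 90. 100.] top px [196. 587.]
shift [ 0.522 -2.23   0.912] turn [0.002 0.586 1.911] | t 18.9 pos [0.5782 0.2047 0.2506] rpy [-1.4589e+02  1.3000e-01  1.6045e+02] q [  45.7   29.9    2.2   13.7  -93.8 -158.2] F [-0.8  0.2 -1.4] open 0.0121
shift [ 0.689 -1.84   0.648] turn [-0.379 -0.    -0.006] | t 18.9 pos [0.5782 0.2047 0.2506] rpy [-1.4589e+02  1.3000e-01  1.6045e+02] q [  45.7   29.9    2.2   13.7  -93.8 -158.2] F [-0.8  0.2 -1.4] open 0.0121
```

The predicted lip and panel-edge pixels (rows 94–100 and 157–163) now match the picture. Moving to a clear place, un-tilting and turning back.

```bash

for i in 1 2; do python3 -m creep '[{"grip":1,"delta_pos":[0.07,-0.2,0.06],"rotation":[0,0,0]},{"grip":1,"delta_pos":[0.2,-0.5,0.19],"rotation":[0,0,0]},{"grip":1,"delta_pos":[0.3,-0.8,0.28],"rotation":[0,0,0]},{"grip":1,"delta_pos":[0.34,-0.92,0.32],"rotation":[0,0,0]}]' | grep -E "pos|force:"; done
python3 -m creep '[{"grip":1,"delta_pos":[0,0,0],"rotation":[-0.07,0,0]},{"grip":1,"delta_pos":[0,0,0],"rotation":[-0.15,0,0]},{"grip":1,"delta_pos":[0,0,0],"rotation":[-0.23,0,0]},{"grip":1,"delta_pos":[0,0,0],"rotation":[-0.32,0,0]},{"grip":1,"delta_pos":[0,0,0],"rotation":[-0.38,0,0]}]' | grep -E "pos|force:"
for i in 1 2 3 4 5; do python3 -m creep '[{"grip":1,"delta_pos":[0,0,0],"rotation":[0,0,-0.07]},{"grip":1,"delta_pos":[0,0,0],"rotation":[0,0,-0.16]},{"grip":1,"delta_pos":[0,0,0],"rotation":[0,0,-0.25]},{"grip":1,"delta_pos":[0,0,0],"rotation":[0,0,-0.34]},{"grip":1,"delta_pos":[0,0,0],"rotation":[0,0,-0.4]}]'| grep -E "pos|ori"; done
python3 -c "
from m import *
to(B+zb*.223,bay(-1))"
```

```text
tool_pos: [0.5113, 0.1236, 0.2741]
force: [-1.0, 0.7, -1.8]
gripper_force: 30.0
tool_pos: [0.448, 0.0469, 0.2996]
force: [0.8, -0.1, -1.7]
gripper_force: 30.0
tool_pos: [0.4497, 0.0489, 0.2999]
force: [0.1, -0.1, -1.4]
gripper_force: 30.0
tool_pos: [0.4495, 0.0488, 0.2987]
orientation: [-180.0, -0.1, -163.3]
tool_pos: [0.4495, 0.0489, 0.2986]
orientation: [180.0, -0.1, -127.3]
tool_pos: [0.4495, 0.0488, 0.2986]
orientation: [179.9, -0.1, -91.3]
tool_pos: [0.4495, 0.0488, 0.2986]
orientation: [179.9, -0.0, -55.3]
tool_pos: [0.4495, 0.0489, 0.2986]
orientation: [179.9, 0.1, -19.3]
shift [0.68  0.439 0.786] turn [0.383 0.001 0.002] | t 22.7 pos [0.4495 0.0489 0.2986] rpy [ 1.799e+02  6.000e-02 -1.929e+01] q [ 31.3  -2.9 -21.1   0.  -71.9  39.4] F [ 1.3 -0.5 -1.9] open 0.0119
```

```bash

python3 -m creep '[{"grip":1,"delta_pos":[0,0,0],"rotation":[0.07,0,0]},{"grip":1,"delta_pos":[0,0,0],"rotation":[0.15,0,0]},{"grip":1,"delta_pos":[0,0,0],"rotation":[0.23,0,0]},{"grip":1,"delta_pos":[0,0,0],"rotation":[0.32,0,0]},{"grip":1,"delta_pos":[0,0,0],"rotation":[0.382,0,0]}]' | grep -E "pos|force:"
python3 - <<'E'
from m import *
to(B+zb*.233,bay(-1))
o=ctrl.get_obs();R=Ro.from_euler("xyz",o["orientation"],degrees=True).as_matrix()
cx,cy,cz=-R[:,1],-R[:,0],-R[:,2]  # carrier axes (x=-tool y,z=-tool z -> y=-tool x?)
cy=np.cross(cz,cx)
O=np.array(o["tool_pos"])-.113*cz
s=ctrl.snapshot("side")["color"];np.savez("s2.npz",c=s)
q=lambda x,y,z:O+cx*x/1e3+cy*y/1e3+cz*z/1e3
pp=np.array([proj("side",q(-10,y,z)) for y,z in((-30,11),(30,11),(30,57),(-30,57))]);print("pred panel px",pp.round(1).tolist())
x0,y0=(pp.min(0)-8).astype(int);x1,y1=(pp.max(0)+8).astype(int)
g=cv2.cvtColor(s,cv2.COLOR_RGB2GRAY)[y0:y1,x0:x1]
print(x0,y0);print("\n".join(" ".join(f"{v:3d}" for v in r) for r in g[::2]))
E
```

```text
tool_pos: [0.4498, 0.049, 0.2996]
force: [-0.3, -0.3, -2.5]
gripper_force: 30.0
shift [0.679 0.813 0.306] turn [-0.003 -0.002 -0.001] | t 23.2 pos [0.4498 0.049  0.2996] rpy [-1.4533e+02 -9.0000e-02 -1.9630e+01] q [  2.4  -5.2 -17.5 -34.8 -67.4  78.8] F [-0.3 -0.3 -2.5] open 0.0117
pred panel px [[318.3, 150.8], [296.5, 151.4], [295.8, 144.8], [318.3, 144.2]]
287 136
119 106  90  66  51  50  51  50  51  49  61  70  61  50  48  48  49  51  50  49  48  50  45  48  49  50  49  51  52  54  56  52  49  47  93 148 170 170 171
 63  61  59  50  59  70  64  63  54  50  54  55  44  45  43  45  48  48  45  46  44  48  47  42  44  48  48  52  50  56  67  66  63  61  92 150 168 171 169
 65  63  60  66  83  90  75  64  53  51  53  71  80  72  68  69  73  79  77  79  78  78  80  79  85  87  75  56  53  59  66  65  57 114 168 171 171 172 173
 63  63  63  63  89 114  93  64  53  51  54  65  80  77  76  78  77  77  77  79  79  80  79  80  80  79  73  57  53  55  62  66  70 121 172 171 170 170 171
 62  63  63  62  62  67  70  59  53  52  53  51  52  54  53  53  53  52  55  52  55  55  54  54  53  55  5
[... 441 characters left out ...]
  55  53  51  54  51  53  53  52  54  53  58  68  68  54  52  96 151 172 172
 62  62  59  52  53  52  55  57  52  54  53  53  52  53  55  52  51  53  56  56  51  51  52  54  53  54  57  61  53  52  55  55  56  53  54  96 152 172 171
 63  63  59  51  53  54  51  53  54  55  61  64  56  53  52  52  54  52  53  53  53  53  54  53  54  53  55  59  58  56  55  56  56  57  52  95 151 172 170
 62  67  61  54  47  48  48  51  50  52  50  49  48  49  49  50  49  47  49  50  49  50  54  47  48  49  50  52  54  55  52  56  57  57  69 112 158 172 171
 65  67  70  77  81  80  80  76  72  81  79  80  81  81  81  81  79  81  81  79  82  83  81  81  83  87  94 102 103 103 111 118 111 124 123 143 171 171 173
```

```bash

python3 -m creep '[{"grip":1,"delta_pos":[0.14,0.16,0.06],"rotation":[0,0,0]},{"grip":1,"delta_pos":[0.34,0.4,0.15],"rotation":[0,0,0]},{"grip":1,"delta_pos":[0.54,0.64,0.24],"rotation":[0,0,0]},{"grip":1,"delta_pos":[0.68,0.81,0.3],"rotation":[0,0,0]},{"grip":1,"delta_pos":[0.68,0.81,0.3],"rotation":[0,0,0]}]' | grep -E "pos|force:"
python3 f.py -1
python3 - <<'E'
from m import *
o=ctrl.get_obs();R=Ro.from_euler("xyz",o["orientation"],degrees=True).as_matrix()
cx,cz=-R[:,1],-R[:,2];cy=np.cross(cz,cx);O=np.array(o["tool_pos"])-.113*cz
t=ctrl.snapshot("top")["color"];np.savez("t2.npz",c=t)
q=lambda x,y,z:O+cx*x/1e3+cy*y/1e3+cz*z/1e3
P=np.array([proj("top",q(10,y,z)) for y,z in((-36,4),(36,4),(36,66),(-36,66))]);print(P.round(1).tolist())
# sample intensity along carrier y across the frame's edges and along z across its bottom
g=cv2.cvtColor(t,cv2.COLOR_RGB2GRAY).astype(np.float32)
def line(a,b,n=41):
    pts=np.array([proj("top",x) for x in np.linspace(a,b,n)],np.float32);return cv2.remap(g,pts[:,0].reshape(1,-1),pts[:,1].reshape(1,-1),cv2.INTER_LINEAR)[0]
for z in(8,20,40,55): print("z",z,"y-50..-26:",line(q(10,-50,z),q(10,-26,z),13).astype(int),"y 26..50:",line(q(10,26,z),q(10,50,z),13).astype(int))
for y in(-28,-10,10,28): print("y",y,"z -16..12:",line(q(10,y,-16),q(10,y,12),15).astype(int))
E
```

```text
tool_pos: [0.4968, -0.0222, 0.2252]
force: [0.4, 0.2, -1.7]
gripper_force: 30.0
shift [ 1.000e-03 -3.500e-02  1.185e+00] turn [ 0.002  0.002 -0.005] | t 23.75 pos [ 0.4968 -0.0222  0.2252] rpy [-145.79    0.38  -19.71] q [ -7.5   6.3 -15.2 -37.1 -65.9  92.5] F [ 0.4  0.2 -1.7] open 0.0117
tool F [0.3 0.7 1.6] M [-2.25 -0.03 -0.  ]
[[316.0, 187.6], [306.5, 215.8], [320.7, 219.4], [330.6, 189.7]]
z 8 y-50..-26: [213 211 207 209 215 217 209 167 130 108 108 124 132] y 26..50: [128 127 119 120 132 149 161 178 195 198 169 150 172]
z 20 y-50..-26: [215 213 210 203 210 212 193 149 102  83  80  85  89] y 26..50: [119 110 100  94  97 117 141 165 193 214 218 218 218]
z 40 y-50..-26: [178 184 179 172 162 148 136 116 103  94  91  97 112] y 26..50: [139 121  95  74  70  92 127 156 183 212 219 217 208]
z 55 y-50..-26: [ 95  95 100 106 116 118 119 120 120 119 120 120 119] y 26..50: [156 147 125  92  73  90 117 138 154 180 198 208 210]
y -28 z -16..12: [ 50  63  84 108 127 144 156 157 156 147 137 130 124 120 118]
y -10 z -16..12: [ 54  76 101 133 165 182 196 197 185 172 152 131 124 119 114]
y 10 z -16..12: [ 56  73 102 133 160 182 196 197 194 176 157 141 127 120 118]
y 28 z -16..12: [ 52  73  98 131 162 181 196 198 187 174 155 133 127 123 120]
```

The carrier has not slipped or swivelled in the grip: its lower edge is level where predicted. Advancing in steps.

```bash

python3 -m creep '[{"grip":1,"delta_pos":[0.01,-0.03,0.1],"rotation":[0,0,-0.005]},{"grip":1,"delta_pos":[0.01,-0.03,0.25],"rotation":[0,0,-0.005]},{"grip":1,"delta_pos":[0.01,-0.03,0.4],"rotation":[0,0,-0.005]},{"grip":1,"delta_pos":[0.01,-0.03,0.4],"rotation":[0,0,-0.005]}]' >/dev/null; python3 f.py -1
for i in 1 2 3; do python3 -m creep '[{"grip":1,"delta_pos":[0,0,0.05],"rotation":[0,0,0]},{"grip":1,"delta_pos":[0,0,0.1],"rotation":[0,0,0]},{"grip":1,"delta_pos":[0,0,0.1],"rotation":[0,0,0]}]' >/dev/null; python3 f.py -1 | sed 's/rpy.*F/F/'; done
```

```text
shift [0.004 0.04  0.789] turn [-0.     0.001  0.004] | t 24.2 pos [0.5057 0.0046 0.1966] rpy [-145.62   -0.16  -19.1 ] q [ -4.5   7.9 -17.1 -38.5 -61.3  93.4] F [-0.3  0.3 -1. ] open 0.0118
tool F [-0.3  0.4  1. ] M [-2.27 -0.11  0.  ]
shift [-0.011  0.037  0.705] turn [-0.    -0.001  0.004] | t 24.5 pos [0.5085 0.0084 0.1895] F [-1.  -0.6 -1.4] open 0.0118
tool F [-0.7  1.5  0.6] M [-2.28 -0.04  0.04]
shift [-0.01   0.033  0.602] turn [ 0.    -0.001  0.004] | t 24.8 pos [0.5102 0.0137 0.1808] F [ 0.3 -0.2 -1. ] open 0.0116
tool F [0.4 0.6 0.8] M [-2.25 -0.08  0.02]
shift [-0.012  0.03   0.504] turn [ 0.    -0.001  0.004] | t 25.1 pos [0.5122 0.0186 0.1726] F [ 0.5 -1.9 -3.2] open 0.0115
tool F [1.1 3.2 1.7] M [-3.15  0.35  0.03]
```

```bash

python3 -m creep '[{"grip":1,"delta_pos":[0,0.02,0],"rotation":[0,0,0.003]},{"grip":1,"delta_pos":[0,0.025,0],"rotation":[0,0,0.003]},{"grip":1,"delta_pos":[0,0.025,0],"rotation":[0,0,0.003]}]' >/dev/null; python3 f.py -1| sed 's/rpy.*F/F/'
for i in 1 2 3; do python3 -m creep '[{"grip":1,"delta_pos":[0,0,0.05],"rotation":[0,0,0]},{"grip":1,"delta_pos":[0,0,0.1],"rotation":[0,0,0]},{"grip":1,"delta_pos":[0,0,0.1],"rotation":[0,0,0]}]' >/dev/null; python3 f.py -1 | sed 's/rpy.*F/F/'; done
```

```text
shift [-0.013  0.011  0.508] turn [-0.    -0.001  0.001] | t 25.4 pos [0.5117 0.0168 0.1718] F [ 0.2 -0.4 -1.6] open 0.0118
tool F [0.3 1.2 1.1] M [-2.26  0.   -0.01]
shift [-0.009  0.01   0.4  ] turn [-0.    -0.     0.001] | t 25.7 pos [0.5133 0.0226 0.1628] F [ 0.4 -0.2 -1.4] open 0.0119
tool F [0.4 0.9 1.1] M [-2.24 -0.03 -0.03]
shift [-0.01   0.009  0.3  ] turn [ 0.    -0.     0.001] | t 26.0 pos [0.5152 0.0278 0.1546] F [ 0.2 -0.5 -2.4] open 0.0116
tool F [0.4 1.7 1.7] M [-2.27 -0.01 -0.03]
shift [-0.011  0.009  0.201] turn [ 0.    -0.001  0.001] | t 26.3 pos [0.5172 0.0331 0.1464] F [-0.1  0.3 -1.5] open 0.0116
tool F [-0.2  0.7  1.4] M [-2.34 -0.02  0.03]
```

Sliding in freely. Last 20 mm, in small steps, to the stop.

```bash

python3 -m creep '[{"grip":1,"delta_pos":[0,0,0.05],"rotation":[0,0,0]},{"grip":1,"delta_pos":[0,0,0.1],"rotation":[0,0,0]},{"grip":1,"delta_pos":[0,0,0.13],"rotation":[0,0,0]},{"grip":1,"delta_pos":[0,0,0.13],"rotation":[0,0,0]}]' >/dev/null; python3 f.py -1 | sed 's/rpy.*F/F/'
for i in 1 2 3 4 5; do python3 -m creep '[{"grip":1,"delta_pos":[0,0,0.02],"rotation":[0,0,0]},{"grip":1,"delta_pos":[0,0,0.02],"rotation":[0,0,0]}]' >/dev/null; python3 f.py -1 | sed 's/rpy.*F/F/'; done
```

```text
shift [-0.012  0.01   0.073] turn [ 0.    -0.001  0.001] | t 26.7 pos [0.5197 0.0399 0.1358] F [-0.7 -0.4 -2.5] open 0.0118
tool F [-0.6  2.   1.7] M [-2.34 -0.28 -0.01]
shift [-0.012  0.01   0.057] turn [-0.    -0.001  0.001] | t 26.9 pos [0.5201 0.0408 0.1345] F [-0.8  0.5 -2.7] open 0.0116
tool F [-1.   1.3  2.4] M [-2.31 -0.5   0.04]
shift [-0.012  0.01   0.037] turn [-0.    -0.001  0.001] | t 27.1 pos [0.5205 0.0419 0.1329] F [-1.5  0.2 -2.6] open 0.0117
tool F [-1.5  1.7  2. ] M [-2.28 -0.62  0.03]
shift [-0.012  0.01   0.016] turn [-0.    -0.001  0.001] | t 27.3 pos [0.5209 0.043  0.1312] F [-1.3  0.4 -1.9] open 0.0121
tool F [-1.3  1.1  1.5] M [-2.24 -0.71 -0.  ]
shift [-0.012  0.01  -0.004] turn [-0.    -0.001  0.001] | t 27.5 pos [0.5212 0.0441 0.1295] F [-3.1  1.2 -0.9] open 0.0118
tool F [-3.3  0.4  0.8] M [-2.23 -0.85  0.05]
shift [-0.012  0.01  -0.024] turn [-0.    -0.001  0.001] | t 27.7 pos [0.5216 0.0451 0.1279] F [-2.2  0.5 -0.9] open 0.0117
tool F [-2.2  0.7  0.6] M [-2.23 -0.97 -0.03]
```

```bash

for i in 1 2 3; do python3 -m creep '[{"grip":1,"delta_pos":[0.005,0,0.025],"rotation":[0,0,0]},{"grip":1,"delta_pos":[0.005,0,0.025],"rotation":[0,0,0]}]' >/dev/null; python3 f.py -1 | sed 's/rpy.*F/F/'; done
```

```text
shift [-0.013  0.009 -0.039] turn [ 0.    -0.     0.002] | t 27.9 pos [0.5219 0.0458 0.1266] F [-8.6 -5.2  9. ] open 0.0116
tool F [ -6.4   1.3 -11.8] M [-2.11 -2.78  0.03]
shift [-0.017  0.008 -0.045] turn [ 0.001 -0.     0.003] | t 28.1 pos [0.5224 0.0459 0.126 ] F [-18.4 -12.5  27.1] open 0.0117
tool F [-13.2  -0.5 -32.5] M [-1.8  -4.76  0.01]
shift [-0.029  0.008 -0.061] turn [ 0.001 -0.001  0.004] | t 28.3 pos [0.5238 0.0463 0.1247] F [-20.4 -17.   33. ] open 0.0119
tool F [-13.5   0.2 -40.2] M [-1.82 -4.92  0.02]
```

Hard stop reached. Relaxing the side load, settling it against the magnet, and letting go.

```bash

python3 -m creep '[{"grip":1,"delta_pos":[-0.02,0,-0.035],"rotation":[0,0,0]},{"grip":1,"delta_pos":[-0.02,0,-0.035],"rotation":[0,0,0]}]' >/dev/null; python3 f.py -1 | sed 's/rpy.*F/F/'
for i in 1 2 3; do python3 -m creep '[{"grip":1,"delta_pos":[0,0.012,0],"rotation":[0,0,0]},{"grip":1,"delta_pos":[0,0.012,0],"rotation":[0,0,0]}]' >/dev/null; python3 f.py -1 | sed 's/rpy.*F/F/'; done
```

```text
shift [-0.019  0.015 -0.055] turn [-0.    -0.003  0.001] | t 28.5 pos [0.523  0.0469 0.1256] F [ 0.7  0.4 -2.1] open 0.0113
tool F [0.5 0.7 2.1] M [-2.21  0.04  0.01]
shift [-0.017  0.003 -0.059] turn [-0.    -0.002  0.002] | t 28.7 pos [0.5226 0.0462 0.1246] F [-2.3 -2.6  7.7] open 0.0118
tool F [-1.3 -1.6 -8.2] M [-1.2  -0.55 -0.05]
shift [-0.018 -0.005 -0.059] turn [-0.001 -0.002  0.002] | t 28.9 pos [0.5224 0.0456 0.1241] F [-2.9 -1.5  8.7] open 0.0121
tool F [-2.2 -3.  -8.5] M [-0.56 -0.6  -0.08]
shift [-0.018 -0.014 -0.059] turn [-0.001 -0.002  0.002] | t 29.1 pos [0.5222 0.0448 0.1236] F [-2.2 -1.   9.7] open 0.0117
tool F [-1.7 -4.2 -9. ] M [-0.05 -0.67 -0.13]
```

```bash

python3 -m creep '[{"grip":0.7,"delta_pos":[0,-0.005,0],"rotation":[0,0,0]},{"grip":0.7,"delta_pos":[0,-0.01,0],"rotation":[0,0,0]},{"grip":0.7,"delta_pos":[0,-0.01,0],"rotation":[0,0,0]},{"grip":0.7,"delta_pos":[0,-0.01,0],"rotation":[0,0,0]},{"grip":0.7,"delta_pos":[0,-0.01,0],"rotation":[0,0,0]}]' | tail -2; python3 f.py -1| sed 's/rpy.*F/F/'
for i in 1 2 3 4; do python3 -m creep '[{"grip":0.7,"delta_pos":[0,0,0],"rotation":[0,0,0]},{"grip":0.7,"delta_pos":[0,0,0],"rotation":[0,0,0]},{"grip":0.7,"delta_pos":[0,0,0],"rotation":[0,0,0]},{"grip":0.7,"delta_pos":[0,0,0],"rotation":[0,0,0]},{"grip":0.7,"delta_pos":[0,0,0],"rotation":[0,0,0]}]' >/dev/null; done; python3 f.py -1| sed 's/rpy.*F/F/'
```

```text
opening: 0.0263
gripper_force: 0.0
shift [-0.008 -0.016 -0.064] turn [ 0.    -0.001  0.001] | t 29.6 pos [0.5213 0.0453 0.1231] F [-0.2 -0.1  0.3] open 0.0263
tool F [-0.1 -0.1 -0.3] M [-1.85  0.02 -0.04]
shift [-0.008 -0.015 -0.062] turn [-0.    -0.001  0.001] | t 31.6 pos [0.5213 0.0452 0.1233] F [-0.1 -0.5  0.4] open 0.0263
tool F [ 0.1  0.2 -0.6] M [-1.87 -0.01 -0.05]
```

```bash

python3 -m creep '[{"grip":1,"delta_pos":[0,0,0],"rotation":[0,0,0]},{"grip":1,"delta_pos":[0,0,0],"rotation":[0,0,0]},{"grip":1,"delta_pos":[0,0,0],"rotation":[0,0,0]},{"grip":1,"delta_pos":[0,0,0],"rotation":[0,0,0]},{"grip":1,"delta_pos":[0,0,0],"rotation":[0,0,0]}]' |tail -2; python3 f.py -1| sed 's/rpy.*F/F/'
```

```text
opening: 0.0117
gripper_force: 30.0
shift [-0.008 -0.016 -0.062] turn [ 0.    -0.001  0.001] | t 32.1 pos [0.5213 0.0452 0.1232] F [ 0.8  0.2 -0.5] open 0.0117
tool F [ 0.7 -0.1  0.7] M [-2.07  0.03 -0.  ]
```

Regripped at home after about 2.5 s. Drawing the carrier straight out.

```bash

python3 -m creep '[{"grip":1,"delta_pos":[0,-0.01,-0.02],"rotation":[0,0,0]},{"grip":1,"delta_pos":[0,-0.015,-0.12],"rotation":[0,0,0]},{"grip":1,"delta_pos":[0,-0.015,-0.3],"rotation":[0,0,0]},{"grip":1,"delta_pos":[0,-0.015,-0.5],"rotation":[0,0,0]},{"grip":1,"delta_pos":[0,-0.015,-0.6],"rotation":[0,0,0]}]' >/dev/null; python3 f.py -1 | sed 's/rpy.*F/F/'
python3 -m creep '[{"grip":1,"delta_pos":[0,0,-0.15],"rotation":[0,0,0]},{"grip":1,"delta_pos":[0,0,-0.4],"rotation":[0,0,0]},{"grip":1,"delta_pos":[0,0,-0.6],"rotation":[0,0,0]},{"grip":1,"delta_pos":[0,0,-0.65],"rotation":[0,0,0]}]' >/dev/null; python3 f.py -1
for i in 1 2 3 4 5; do python3 -m creep '[{"grip":1,"delta_pos":[0,0,0],"rotation":[0,0,0.07]},{"grip":1,"delta_pos":[0,0,0],"rotation":[0,0,0.16]},{"grip":1,"delta_pos":[0,0,0],"rotation":[0,0,0.25]},{"grip":1,"delta_pos":[0,0,0],"rotation":[0,0,0.34]},{"grip":1,"delta_pos":[0,0,0],"rotation":[0,0,0.4]}]'| grep -E "pos|ori|force:"; done; python3 f.py 1
```

```text
shift [-0.015  0.003  0.558] turn [-0.    -0.002  0.002] | t 32.6 pos [0.5106 0.0135 0.1755] F [ 0.5 -0.4 -1.3] open 0.0114
tool F [0.6 0.9 0.9] M [-2.27  0.06 -0.05]
shift [-0.02   0.003  1.211] turn [-0.    -0.003  0.002] | t 33.0 pos [ 0.4984 -0.0213  0.2294] rpy [-145.62   -0.31  -19.46] q [ -7.4   5.9 -15.  -37.2 -65.9  92.8] F [ 0.5  0.4 -1.6] open 0.0117
tool F [0.4 0.5 1.6] M [-2.19  0.12  0.03]
tool_pos: [0.4977, -0.0197, 0.2266]
orientation: [-151.1, 19.5, -50.7]
force: [0.2, 0.2, -1.6]
gripper_force: 30.0
tool_pos: [0.4977, -0.0197, 0.2266]
orientation: [-168.2, 32.5, -88.3]
force: [-0.1, 0.3, -1.1]
gripper_force: 30.0
tool_pos: [0.4977, -0.0197, 0.2266]
orientation: [167.9, 32.4, -131.2]
force: [0.2, 0.8, -1.7]
gripper_force: 30.0
tool_pos: [0.4977, -0.0197, 0.2266]
orientation: [151.0, 19.3, -168.8]
force: [-0.3, -0.7, -1.0]
gripper_force: 30.0
tool_pos: [0.4977, -0.0197, 0.2266]
orientation: [145.6, -0.1, 160.3]
force: [0.9, -0.3, -1.2]
gripper_force: 30.0
shift [0.003 0.002 1.181] turn [ 0.     0.    -0.003] | t 35.5 pos [ 0.4977 -0.0197  0.2266] rpy [ 1.4561e+02 -1.2000e-01  1.6032e+02] q [ -7.3   6.1 -15.2 -37.3 -65.8 -87.5] F [ 0.9 -0.3 -1.2] open 0.0117
tool F [-1.  -0.7  1. ] M [ 2.26 -0.2  -0.1 ]
```

Turned. Going back in, in checked steps.

```bash

python3 -m creep '[{"grip":1,"delta_pos":[0.015,0.005,0.1],"rotation":[0,0,-0.003]},{"grip":1,"delta_pos":[0.015,0.005,0.25],"rotation":[0,0,-0.003]},{"grip":1,"delta_pos":[0.015,0.005,0.4],"rotation":[0,0,-0.003]},{"grip":1,"delta_pos":[0.015,0.005,0.45],"rotation":[0,0,-0.003]}]' >/dev/null; python3 f.py 1| sed 's/rpy.*F/F/'
for i in 1 2 ; do python3 -m creep '[{"grip":1,"delta_pos":[0,0,0.05],"rotation":[0,0,0]},{"grip":1,"delta_pos":[0,0,0.1],"rotation":[0,0,0]},{"grip":1,"delta_pos":[0,0,0.1],"rotation":[0,0,0]}]' >/dev/null; python3 f.py 1 | sed 's/rpy.*F/F/'; done
```

```text
shift [-0.02  -0.     0.716] turn [-0.    -0.001  0.004] | t 35.9 pos [0.5045 0.006  0.1884] F [-0.   0.3 -1.3] open 0.012
tool F [ 0.1 -0.5  1.2] M [ 2.2  -0.04 -0.09]
shift [-0.008 -0.004  0.634] turn [-0.     0.001  0.004] | t 36.2 pos [0.5071 0.0103 0.1818] F [ 0.8  0.1 -1.4] open 0.0118
tool F [-0.8 -0.5  1.4] M [ 2.19 -0.1  -0.09]
shift [-0.01  -0.003  0.533] turn [0.    0.001 0.004] | t 36.5 pos [0.5089 0.0156 0.1734] F [ 0.2 -0.2 -1.4] open 0.0119
tool F [-0.2 -0.9  1.1] M [ 2.23 -0.09 -0.08]
```

```bash

python3 -m creep '[{"grip":1,"delta_pos":[0,0,0.05],"rotation":[0,0,0.004]},{"grip":1,"delta_pos":[0,0,0.1],"rotation":[0,0,0.004]},{"grip":1,"delta_pos":[0,0,0.1],"rotation":[0,0,0.004]}]' >/dev/null; python3 f.py 1 | sed 's/rpy.*F/F/'
for i in 1 2 3; do python3 -m creep '[{"grip":1,"delta_pos":[0,0,0.05],"rotation":[0,0,0]},{"grip":1,"delta_pos":[0,0,0.1],"rotation":[0,0,0]},{"grip":1,"delta_pos":[0,0,0.1],"rotation":[0,0,0]}]' >/dev/null; python3 f.py 1 | sed 's/rpy.*F/F/'; done
```

```text
shift [-0.011 -0.003  0.431] turn [-0.  0. -0.] | t 36.8 pos [0.5107 0.0211 0.165 ] F [-0.1 -0.4 -1.2] open 0.0115
tool F [-0.  -1.   0.7] M [ 2.2  -0.06 -0.09]
shift [-0.01  -0.003  0.331] turn [-0.  0. -0.] | t 37.1 pos [0.5126 0.0264 0.1567] F [-0.   0.1 -1.6] open 0.0116
tool F [ 0.  -0.9  1.4] M [ 2.27 -0.02 -0.08]
shift [-0.01  -0.003  0.231] turn [-0.  0. -0.] | t 37.4 pos [0.5145 0.0317 0.1485] F [-0.7 -0.8 -1.4] open 0.0117
tool F [ 0.4 -1.6  0.6] M [ 2.21 -0.1  -0.15]
shift [-0.01  -0.003  0.131] turn [-0.  0. -0.] | t 37.7 pos [0.5164 0.037  0.1402] F [-0.5 -0.1 -0.9] open 0.0119
tool F [ 0.4 -0.7  0.6] M [ 2.2  -0.09 -0.04]
```

```bash

python3 -m creep '[{"grip":1,"delta_pos":[0,0,0.05],"rotation":[0,0,0]},{"grip":1,"delta_pos":[0,0,0.1],"rotation":[0,0,0]},{"grip":1,"delta_pos":[0,0,0.14],"rotation":[0,0,0]},{"grip":1,"delta_pos":[0,0,0.14],"rotation":[0,0,0]}]' >/dev/null; python3 f.py 1 | sed 's/rpy.*F/F/'
for i in 1 2 3 4; do python3 -m creep '[{"grip":1,"delta_pos":[0,0,0.02],"rotation":[0,0,0]},{"grip":1,"delta_pos":[0,0,0.02],"rotation":[0,0,0]}]' >/dev/null; python3 f.py 1 | sed 's/rpy.*F/F/'; done
```

```text
shift [-0.01  -0.003 -0.008] turn [-0.  0. -0.] | t 38.1 pos [0.5191 0.0444 0.1287] F [-0.8 -0.  -1.7] open 0.0118
tool F [ 0.7 -1.2  1.2] M [ 2.26 -0.18 -0.04]
shift [-0.007 -0.004 -0.023] turn [0.    0.001 0.   ] | t 38.3 pos [0.5196 0.0453 0.1276] F [-0.2 -0.1 -1.4] open 0.0116
tool F [ 0.2 -0.9  1. ] M [ 2.18 -0.13 -0.1 ]
shift [-0.007 -0.005 -0.043] turn [0.    0.001 0.   ] | t 38.5 pos [0.52   0.0463 0.126 ] F [ 0.2  0.4 -2.1] open 0.0116
tool F [-0.  -0.8  2. ] M [ 2.22 -0.09 -0.07]
shift [-0.005 -0.005 -0.062] turn [0.    0.001 0.   ] | t 38.7 pos [0.5206 0.0472 0.1244] F [ 0.8 -1.3 -1. ] open 0.0119
tool F [-1.2 -1.4  0.3] M [ 2.14 -0.17 -0.17]
shift [-0.001 -0.002 -0.063] turn [-0.001  0.002  0.002] | t 38.9 pos [0.521  0.047  0.1242] F [-7.2 -9.1 14.3] open 0.0116
tool F [  3.7  -1.  -18. ] M [2.33 1.1  0.  ]
```

The stop is at exactly the same depth as before, so it is home. Settling it toward the magnet (now -y), then releasing and withdrawing.

```bash

python3 -m creep '[{"grip":1,"delta_pos":[0,0,-0.01],"rotation":[0,0,0]},{"grip":1,"delta_pos":[0,-0.012,-0.01],"rotation":[0,0,0]}]' >/dev/null; python3 f.py 1 | sed 's/rpy.*F/F/'
for i in 1 2; do python3 -m creep '[{"grip":1,"delta_pos":[0,-0.012,0],"rotation":[0,0,0]},{"grip":1,"delta_pos":[0,-0.012,0],"rotation":[0,0,0]}]' >/dev/null; python3 f.py 1 | sed 's/rpy.*F/F/'; done
```

```text
shift [-0.002  0.006 -0.063] turn [0.    0.002 0.001] | t 39.1 pos [0.5206 0.0464 0.1237] F [-3.6 -5.5  9.3] open 0.0121
tool F [  1.5  -0.  -11.3] M [ 1.31  0.57 -0.06]
shift [-0.001  0.011 -0.063] turn [0.001 0.002 0.001] | t 39.3 pos [0.5206 0.0459 0.1234] F [-3.6 -3.6 11. ] open 0.0115
tool F [  2.1   2.5 -11.6] M [ 0.65  0.77 -0.09]
shift [-0.001  0.02  -0.063] turn [0.001 0.002 0.001] | t 39.5 pos [0.5203 0.0453 0.1229] F [-3.6 -2.5 11.9] open 0.0119
tool F [  2.5   3.8 -11.8] M [ 0.1   0.77 -0.09]
```

```bash

python3 -m creep '[{"grip":0.7,"delta_pos":[0,0.01,0],"rotation":[0,0,0]},{"grip":0.7,"delta_pos":[0,0.01,0],"rotation":[0,0,0]},{"grip":0.7,"delta_pos":[0,0.01,0],"rotation":[0,0,0]},{"grip":0.7,"delta_pos":[0,0.01,0],"rotation":[0,0,0]},{"grip":0.7,"delta_pos":[0,0.01,0],"rotation":[0,0,0]}]' |tail -2; python3 f.py 1 | sed 's/rpy.*F/F/'
python3 -m creep '[{"grip":0.7,"delta_pos":[0,0,-0.05],"rotation":[0,0,0]},{"grip":0.7,"delta_pos":[0,0,-0.2],"rotation":[0,0,0]},{"grip":0.7,"delta_pos":[0,0,-0.5],"rotation":[0,0,0]},{"grip":0.7,"delta_pos":[0,0,-0.9],"rotation":[0,0,0]},{"grip":0.7,"delta_pos":[0,0,-1],"rotation":[0,0,0]}]' | grep -E "pos|force:"
python3 - <<'E'
from m import *
# carrier expected home: underside on stop, open face on magnet -> centre at bay x=-2; writing panel up: light patch in top view
t=ctrl.snapshot("top")["color"];s=ctrl.snapshot("side")["color"];np.savez("end.npz",t=t,s=s)
H=np.array([.5207,.0455,.1232])  # TCP at release, on the grasp line
g=cv2.cvtColor(t,cv2.COLOR_RGB2GRAY).astype(np.float32)
O=H-zb*.1085
q=lambda x,y,z:O+xb*x/1e3+yb*y/1e3+zb*z/1e3
def L(a,b,n):
    p=np.array([proj("top",x) for x in np.linspace(a,b,n)],np.float32);return cv2.remap(g,p[:,0].reshape(1,-1),p[:,1].reshape(1,-1),cv2.INTER_LINEAR)[0].astype(int)
print("along z -6..124 at y=0,x=+10 (5 mm):",L(q(10,0,-6),q(10,0,124),27))
print("along y -44..44 z=34:",L(q(10,-44,34),q(10,44,34),23))
print("crossbar along y x=6 z=110:",L(q(6,-44,110),q(6,44,110),23))
for n,c in(("top",t),("side",s)):
    d=cv2.absdiff(c,V[n]["c"]).max(2);m=((d>45)*255).astype(np.uint8)
    k,_,st,ce=cv2.connectedComponentsWithStats(cv2.morphologyEx(m,cv2.MORPH_OPEN,np.ones((2,2))));print(n,[(st[i,:5].tolist()) for i in range(1,k) if st[i,4]>15])
E
```

```text
opening: 0.026
gripper_force: 0.0
shift [-0.008  0.022 -0.074] turn [-0.     0.001  0.   ] | t 40.0 pos [0.5198 0.0459 0.1219] F [ 0.1 -0.3 -0. ] open 0.026
tool F [-0.2 -0.2 -0.1] M [ 1.81 -0.15 -0.05]
tool_pos: [0.5018, -0.0099, 0.2091]
force: [0.9, 0.6, -0.0]
gripper_force: 0.0
along z -6..124 at y=0,x=+10 (5 mm): [ 55  65 102 140 169 180 180 181 182 184 181 180 182 168 137 122 126 139
 143 146 157 154 117  74  57  65  76]
along y -44..44 z=34: [154 111 108 114 156 182 176 185 183 187 179 182 180 180 179 181 181 180
 162 115 108 115 108]
crossbar along y x=6 z=110: [210 195 120  86  66  64  66  59  58  62  62  60  68  73  70  72  77  80
  79  90  97 159 162]
top [[284, 132, 243, 209, 21059], [460, 194, 7, 5, 28], [430, 286, 8, 30, 139], [351, 297, 10, 16, 145], [433, 317, 6, 13, 40], [11, 328, 7, 5, 24], [0, 333, 10, 7, 54], [434, 332, 7, 5, 18], [40, 337, 17, 34, 140], [437, 339, 5, 10, 35], [4, 340, 34, 34, 292], [282, 343, 111, 57, 2510], [0, 349, 8, 15, 66], [438, 370, 8, 6, 24], [319, 391, 14, 7, 42], [260, 396, 35, 4, 85]]
side [[69, 0, 97, 187, 11475], [212, 3, 150, 37, 2147], [5, 15, 5, 6, 18], [162, 14, 39, 57, 1227], [358, 25, 4, 12, 39], [326, 30, 15, 5, 48], [344, 31, 8, 4, 24], [323, 35, 40, 39, 229], [328, 50, 16, 13, 78], [348, 70, 13, 12, 35], [189, 72, 6, 6, 19], [336, 87, 6, 6, 27], [314, 101, 49, 65, 1965], [42, 141, 5, 7, 22], [320, 168, 33, 23, 587], [54, 184, 6, 8, 27], [348, 184, 5, 13, 59], [167, 186, 47, 91, 1377], [321, 212, 33, 10, 255], [64, 218, 7, 8, 26], [263, 218, 112, 78, 4034], [92, 251, 23, 58, 908], [147, 256, 12, 6, 24], [128, 261, 18, 3, 36]]
```

The panel reads bright at bay z 11–57, y ±30, which is the home position with the panel uppermost. The gripper is clear, so I'm handing in.

```bash
python3 -m creep '[{"grip":0.7,"delta_pos":[0,0,0],"rotation":[0,0,0]},{"grip":0.7,"delta_pos":[0,0,0],"rotation":[0,0,0]},{"grip":0.7,"delta_pos":[0,0,0],"rotation":[0,0,0]}]' | head -2; python3 -c "
from plant import ctrl
print(ctrl.close_job())"
```

```text
clock: 40.9
tool_pos: [0.5006, -0.0069, 0.2036]
the job is handed in; nothing more can be done
None
```

The job is handed in at about 41 s, with no verdict returned: the carrier sat about 2.5 s panel-to-magnet, was drawn out and turned half round, and is now fully home with the panel uppermost and the gripper clear; an earlier try from the wrong side, before I saw the bay leans the other way, pressed it on the back of the upper lips at up to 45 N wrist force.

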